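Press two stamp grips onto their plates and hold the lever level

ROBOT

A 6-joint arm with a two-finger parallel gripper is mounted at the origin on a cart in front of the work surface, level with it; the furniture and walls round the work are solid. World frame = base frame: x ahead of the robot, y to its left, z up, the work surface at z = 0. Lengths are in m, angles in rad, forces in N, time in s.
With the tool pointing down it reaches from about 0.35 to 0.975 m from the base axis. Payload 4.9 kg.
Tool frame: the origin (TCP) lies at the very end of the fingers, on their centre line; the grasp point (between the pads) lies 19 mm behind it; z points along the fingers, y is the line along which they close (so a half turn about z gives the same grasp; the last joint's range is limited). The gripper opens to 85 mm and grips with 20 to 120 N. Pads are 22 mm wide; open, the fingers measure 114 mm over their backs; the gripper's body (76 mm by 85 mm) begins 54 mm behind the grasp point. The pads swing forward as they close: fully open they stand 13 mm farther back than shut.
Start: joints at [1.17, 0.053, 1.613, -0, 1.476, -0.119], TCP at [0.174, 0.6, 0.231] pointing down, gripper open.
Joint ranges: [-3.01, 3.01], [-1.01, 2.22], [0.06, 2.58], [-1.02, 4.17], [0.09, 2.62], [-3.14, 3.14]. Speed limits (rad/s): [2.57, 2.57, 3.14, 3.14, 3.14, 3.14].

INTERFACE

Orientations are given as a rotation vector (axis times angle).
In Python, from station import ctrl gives the robot as it stands. The module is installed in compiled form; this text tells all that it offers.
- The arm moves only by the tool jog_arm, never from a script. Its argument "steps" is a list of rows, each an object with "delta_rot": the turn, a rotation vector about the tool's x, y, z in degrees, a list of three; "linear": the shift along the tool's x, y, z in m, a list of three; "grip": the finger opening in m, from 0 to 0.0854. In form: [{"delta_rot": [rx, ry, rz], "linear": [x, y, z], "grip": grip}, ...]. A call has 1 to 10 rows; each row shifts and turns the commanded pose from where the row before left it, along the tool's axes as they then stand; what a row does not reach is not made up. A row lasts 1/10 s, in which the tool goes at most 50 mm and 8.59 degrees, less where a joint would pass 70% of its speed; a pose out of reach is approached as far as the arm can. A call with a gripper value outside its range is refused whole. The fingers move at their own pace and stop on an object; "newtons" is the grip in N (left out, the last holds). Time passes only in rows, so rows that do not move let the fingers close. It gives the time, the measured TCP pose, the force, the opening and the grip force at its end, in the units of the state.
- ctrl.get_obs(): the state, without advancing time (a new reading comes with each control period).
- ctrl.get_image(name): name is "side" or "top"; returns (picture, depth): 400x640x3 uint8, red, green, blue; 400x640 float32, m along the optical axis (not along the pixel's ray), 0 where there is no reading.
- ctrl.camera_info(name): a dict with "camera_matrix" (3x3 intrinsics, pixels), "R" (3x3) and "t" (3): a world point X has camera coordinates R X + t. Camera axes: x right, y down, z forward; pixel columns grow to the right and rows downward; lengths in m; the calibration is good to about 2 mm. A picture is of the moment at which its call begins. camera_info takes no time and is no camera call.
- ctrl.finish_job(): hands the job in; it is judged then, once.
The state is a dict: "t": time; "q": joint angles; "dq": joint speeds; "effort": joint torques, N m; "tool_pos": TCP position; "tool_rot": TCP orientation; "contact_force": force on the tool from outside, world axes, zero at the start; "wrist_torque": the same for the moment, N m; "opening": finger opening in m; "grip_force": force on a finger pad.
Only numpy, scipy, OpenCV 4.12 (cv2) and the standard library are available. Lean on these libraries where they do the work, as an engineer would, in place of code of your own. Each camera call takes 0.05 s, during which the arm holds its last target. There are 200 camera calls.

TASK

Press the grips onto the two clay stamps: set the wooden bar grip and the round wooden grip, flat and fully down, each onto the plate of its own shape in the nests of the press tray, and then slide the tray in under the press foot until it stops. Then push the press lever down until it stands level and keep it there: finish while still holding the lever level, with both grips under pressure.

Things in the scene. Friction and masses are not known exactly. Their poses are not given: they have to be found in the camera images.
- bar_grip: Light wooden bar grip with a dark groove in each long side, 36 mm (its x) by 90 mm (its y) by 30 mm high, lying loose on the table at the robot's left. Origin: centre of its underside; z up. About 60 g. The same either way round.
- round_grip: Light wooden round grip with a dark ring, a disc 48 mm in diameter and 30 mm high, its top edge slightly bevelled; loose on the table at the robot's left. Origin: centre of its underside; z up. About 40 g.
- press: Grey lever press fixed to the table. Origin: on the table under the ram; its -x front faces the robot, x runs back, +y is the side where the tray is drawn out (robot's left), z up. Its head stands over x -53 to 130, y -43 to 43, z 114 to 180 mm, the ram rises to 252 mm; the foot hangs at z 80 mm over x +-31, y +-91 mm. Lever on the right side (-y). Bed, rails, tray: top of the tray at z 40 mm.
- bar_nest (a point): Centre of the oblong nest in the tray, on top of the grey stamp plate (36 x 90 x 5 mm) lying loose in it: here the underside of the bar grip comes to rest. Axes parallel to the press; the nest is 39 mm (x) by 93 mm (y), with 2 mm chamfered edges. The tray's top face is 7 mm above this point.
- round_nest (a point): Centre of the round nest in the tray, 94 mm further out (+y) than the oblong one, on top of the grey round stamp plate (48 mm across, 5 mm thick) lying loose in it: here the underside of the round grip comes to rest. The nest is 51 mm across with a 2 mm chamfer. The tray's top face is 7 mm above this point.
- tray_handle (a point): Middle of the tray's handle: a level bar along the press's x, 15 mm thick with a 44 mm black sleeve, on two posts at the outer (+y) end of the tray, its centre 32 mm above the tray's top face. The tray (aluminium, 120 x 200 x 18 mm) is slid in by pushing the handle towards the press's -y; it takes about 3 N.
- tray (a joint): Slide of the tray, m: 0 fully drawn out (as it starts), grows as it goes in towards the press's -y, 0.210 against the stop under the foot.
- foot: The press foot: dark plate 62 x 182 mm, rubber faced, under the ram on a spring that starts to give at 10 N and adds 2.5 N per mm. Origin: centre of its underside. With the tray home it covers both grips (tops 63 mm above the table); it meets them when the lever is 0.14 rad short of level, and presses with some 25 N when the lever is level.
- lever (a joint): Lever of the press, rad: 0 raised (its rest, to which a spring returns it when let go), grows as its front end goes down, 0.56 level, 0.78 the lower stop. Moves the ram down 42 mm per radian. Level against both springs needs about 8 N straight down at the cross grip.
- lever_grip (a point): Middle of the black cross grip at the lever's front end: a bar 22 mm thick, 90 mm long along the press's y. It swings at 190 mm about an axis along the press's y at x = 20, z = 147 mm of the press, in the plane y = -60 mm; so it stands at x = -141, z = 248 mm of the press when raised and x = -170, z = 147 mm when level.
Mind the look-alikes: they are no part of the job. What is shaped like the bar_grip but turquoise is not meant.

How it is judged:
On the way, in this order (a step that is already met when the one before it is completed fails the run):
1. both grips sit fully down in the nests of their own shape (horizontal distance between bar_grip and bar_nest below 0.004 m and z of bar_grip in the frame of bar_nest between -0.004 and 0.003 m and angle between each of bar_grip, round_grip's own z axis and vertical below 0.08 rad and horizontal distance between round_grip and round_nest below 0.004 m and z of round_grip in the frame of round_nest between -0.004 and 0.003 m), for 0.2 s.
2. the tray with both grips is slid home under the foot (all of step 1 and value of joint tray above 0.204 m), for 0.2 s.
At the end, for the whole second after the job is handed in: The lever is held within 0.07 rad (4 degrees) of level, joint value 0.49 to 0.63; the tray is home (joint above 0.204 m); each grip sits upright in the nest of its own shape, within 4 mm of its centre and 3 mm of the plate's top; the foot presses on each grip with more than 2 N (all of step 2 and value of joint lever between 0.49 and 0.63 rad and contact force between foot and bar_grip above 2 N and contact force between foot and round_grip above 2 N); the arm keeps its last pose, push and grip.
It also fails if it takes over 67 s, if anything falls off the work surface, if the arm or the gripper's body presses on something with over 40 N, if the wrist force passes 120 N, or if a joint passes its speed limit or range.

## Working session

There is one attempt and no reset: what is moved stays moved. The work goes in short steps, Python scripts to look and compute and a tool call to move; the robot and the scene stay as the last step left them, time stands still between calls to the robot, and variables do not carry over. Pictures are saved under pics/ and viewed, at most 10 in all, crops included, and the job is handed in when it is done.

Besides the shell and the picture viewer there is one more tool, called as name(argument=value, ...) on one line, values as JSON. jog_arm: Moves the arm, as the interface text tells. Its arguments: {"type":"object","properties":{"steps":{"type":"array"},"newtons":{"type":"number"}},"required":["steps"]}

```bash
mkdir -p pics
cat > h.py <<'E'
import numpy as np, cv2
from station import ctrl
def snap(n):
    im,d=ctrl.get_image(n); c=ctrl.camera_info(n)
    K,R,t=[np.array(c[k],float) for k in("camera_matrix","R","t")]
    v,u=np.mgrid[0:400,0:640]
    P=np.stack([(u-K[0,2])/K[0,0]*d,(v-K[1,2])/K[1,1]*d,d],-1)
    W=(P-t)@R
    W[d==0]=np.nan
    return im,d,W
E
python3 - <<'E'
from h import *
o=ctrl.get_obs()
for k in o: print(k,np.round(o[k],3))
for n in("side","top"):
    im,d,W=snap(n); cv2.imwrite(f"pics/{n}0.png",im[:,:,::-1]); np.savez(f"{n}0.npz",im=im,W=W)
    c=ctrl.camera_info(n); print(n, -np.array(c["R"]).T@c["t"], c["camera_matrix"])
    print(np.array(c["R"]).round(2))
E
```

```text
t 0.0
q [ 1.17   0.053  1.614  0.     1.476 -0.119]
dq [-0.    -0.     0.001  0.001  0.001  0.002]
effort [ 0.0000e+00 -3.9369e+01 -3.7018e+01 -0.0000e+00  7.0000e-03  0.0000e+00]
tool_pos [0.174 0.6   0.23 ]
tool_rot [-4.41e-01 -3.11e+00  3.00e-03]
contact_force [-0.018  0.358  0.415]
wrist_torque [-0.027  0.029 -0.03 ]
grip_force 0.0
opening 0.086
side [0.61571724 1.05945594 0.55413484] [[416.73132138   0.         311.67921517]
 [  0.         416.73132138 202.3835216 ]
 [  0.           0.           1.        ]]
[[-1.   -0.01 -0.01]
 [ 0.01  0.34 -0.94]
 [ 0.01 -0.94 -0.34]]
top [0.39337853 0.0580249  1.6662579 ] [[485.21159733   0.         316.72581335]
 [  0.         485.21159733 209.98017424]
 [  0.           0.           1.        ]]
[[-0.02 -1.   -0.01]
 [-0.99  0.02 -0.14]
 [ 0.14  0.01 -0.99]]
```

View pics/top0.png

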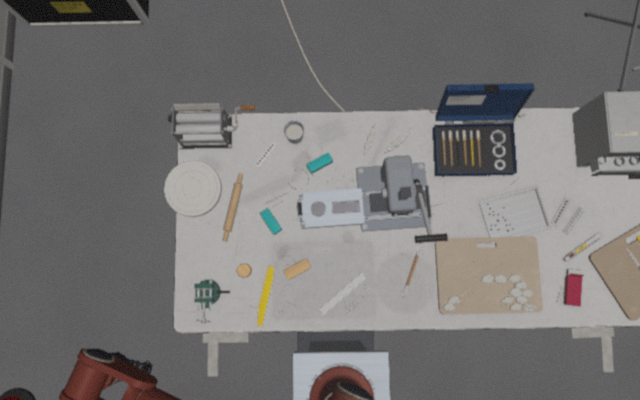

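View pics/side0.png

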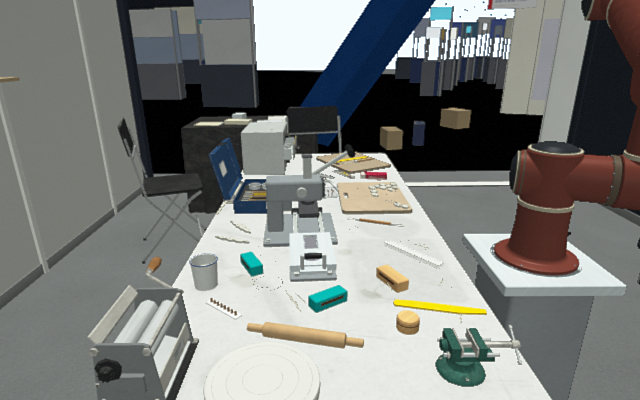

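The top view shows the wooden bar at (297,268) and the wooden disc at (244,270). Look-alikes are the turquoise bars at (320,162) and (270,221), and the rolling pin at (232,207). The tray spans (300–365, 208) with the round nest at (318,209) and the oblong one at (346,207). The lever grip is at (431,238). The side view shows the bar at (392,277) and the disc at (408,322). I choose the wooden ones.

```bash
cat > m.py <<'E'
from h import *
T=np.load("top0.npz");S=np.load("side0.npz")
def hsv(im): return cv2.cvtColor(im,cv2.COLOR_RGB2HSV)
def rect(p): 
    (c,s,a)=cv2.minAreaRect((p*1000).astype(np.float32)); return np.round(c,1),np.round(s,1),round(a,1)
for nm,D,boxes in(("top",T,{"bar":(255,282,280,315),"round":(258,282,232,256)}),("side",S,{"bar":(258,295,372,412),"round":(305,338,392,424)})):
    H=hsv(D["im"])
    for k,(a,b,c,d) in boxes.items():
        W=D["W"][a:b,c:d]; h=H[a:b,c:d]
        m=(W[...,2]>.024)&(W[...,2]<.036)
        p=W[m]; print(nm,k,m.sum(),"ztop",np.median(p[:,2]).round(4),"rect",rect(p[:,:2]),"mean",p.mean(0).round(4))
# tray top points / nests
for nm,D in(("top",T),("side",S)):
    W=D["W"]; 
    m=(W[...,2]>.036)&(W[...,2]<.045)&(W[...,0]>.3)&(W[...,0]<.6)&(W[...,1]>-.05)&(W[...,1]<.2)
    p=W[m]; print(nm,"tray",m.sum(),np.median(p[:,2]),rect(p[:,:2]))
    mh=(W[...,2]>.06)&(W[...,2]<.085)&(W[...,0]>.3)&(W[...,0]<.6)&(W[...,1]>.08)&(W[...,1]<.25)
    p=W[mh]; print(nm,"handle",mh.sum(),rect(p[:,:2]) if len(p)>3 else '', p.mean(0) if len(p) else '')
c=T["im"][140:290,220:450]
cv2.imwrite("pics/c1.png",cv2.resize(c,None,fx=3.4,fy=3.4,interpolation=cv2.INTER_CUBIC)[:,:,::-1])
E
python3 m.py
```

```text
top bar 241 ztop 0.0289 rect (array([429.3, 145. ]), array([45.2, 89.9]), 26.0) mean [0.4244 0.1448 0.0293]
top round 135 ztop 0.0294 rect (array([423.5, 321.4]), array([43.7, 43.4]), 89.6) mean [0.4235 0.3223 0.0296]
side bar 299 ztop 0.0289 rect (array([431.6, 143.5]), array([38.2, 92.2]), 24.9) mean [0.4308 0.1481 0.0287]
side round 264 ztop 0.029 rect (array([428.9, 324.3]), array([44.4, 45.7]), 14.0) mean [0.4291 0.326  0.0287]
top tray 369 0.03986665426493343 (array([514.8,  65.5]), array([181. , 249.4]), 7.2)
top handle 10 (array([594.4, 127.5]), array([9.3, 6.9]), 0.6) [0.59499402 0.12757318 0.07197228]
side tray 260 0.03934140469027299 (array([584.9,  45. ]), array([ 29.6, 187.2]), 0.2)
side handle 14 (array([597.9, 132.1]), array([6.4, 2.5]), 89.1) [0.59790979 0.13086876 0.06868607]
```

View pics/c1.png

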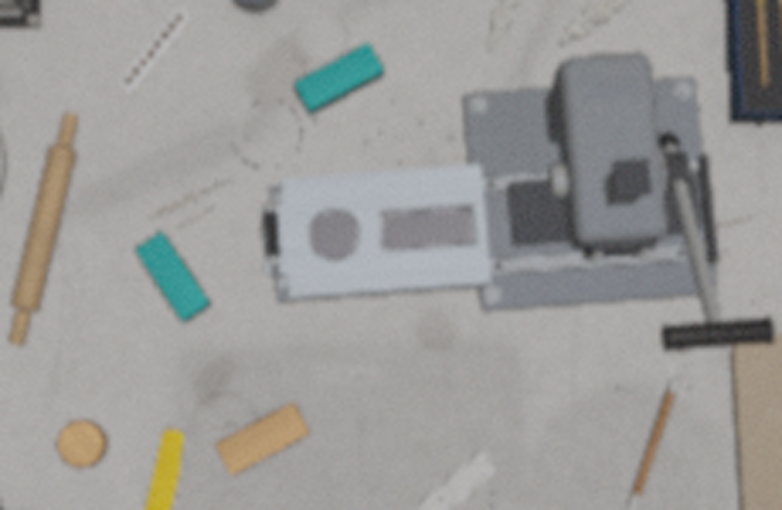

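The crop confirms it: the wooden bar is at crop (263,438) and the wooden disc at (81,443). The tray nests are at (334,233) round and (428,228) oblong, the handle sleeve at (271,233), and the lever cross grip at (717,333). Next I measure precisely by intersecting rays with planes of known height.

```bash
cat > v.py <<'E'
from h import *
def ray(n,uv,z):
    c=ctrl.camera_info(n);K,R,t=[np.array(c[k],float) for k in("camera_matrix","R","t")]
    uv=np.atleast_2d(uv).astype(float)
    d=np.c_[(uv[:,0]-K[0,2])/K[0,0],(uv[:,1]-K[1,2])/K[1,1],np.ones(len(uv))]@R
    C=-R.T@t
    return (C+d*((z-C[2])/d[:,2])[:,None])[:,:2]
def blob(mask,box):  # largest component in box -> upsampled contour, full-image px
    a,b,c,d=box; m=mask[a:b,c:d].astype(np.float32)
    m=cv2.resize(m,None,fx=8,fy=8,interpolation=cv2.INTER_CUBIC)>.5
    cs,_=cv2.findContours(m.astype(np.uint8),cv2.RETR_EXTERNAL,cv2.CHAIN_APPROX_NONE)
    k=max(cs,key=cv2.contourArea)[:,0].astype(float)
    return (k+.5)/8-.5+[c,a]
def rect(p):
    (c,s,a)=cv2.minAreaRect((p*1000).astype(np.float32)); return np.round(c,1),np.round(s,1),round(a,1)
def moments(p):
    M=cv2.moments((p*1000).astype(np.float32).reshape(-1,1,2)); 
    a=.5*np.degrees(np.arctan2(2*M["mu11"],M["mu20"]-M["mu02"]))
    return round(M["m10"]/M["m00"],1),round(M["m01"]/M["m00"],1),"axis",round(a,1),"area",round(M["m00"])
E
python3 - <<'E'
from v import *
import numpy as np
I={n:np.load(n+"0.npz")["im"] for n in("top","side")}
H={n:cv2.cvtColor(cv2.GaussianBlur(I[n],(0,0),.6),cv2.COLOR_RGB2HSV).astype(int) for n in I}
W={n:np.load(n+"0.npz")["W"] for n in I}
for n,bx in(("top",{"bar":(252,285,278,318),"round":(256,285,230,258)}),("side",{"bar":(255,298,370,414),"round":(302,340,390,426)})):
    for k,b in bx.items():
        m=(H[n][...,1]>75)&(H[n][...,0]<30)
        if n=="side": m&=(W[n][...,2]>.026)
        p=blob(m,b); g=ray(n,p,.03)*1
        print(n,k,moments(g),rect(g))
# tray in the top view
v=H["top"][...,2]; s=H["top"][...,1]
print("v samples",v[200,300:372].tolist()); print(v[207,300:372].tolist())
print("col",v[180:235,335].tolist())
V=H["side"][...,2]; print("side col v",V[225:285:1,312].tolist())
b=I["side"][220:290,270:360]; cv2.imwrite("pics/s1.png",cv2.resize(b,None,fx=8,fy=8,interpolation=cv2.INTER_CUBIC)[:,:,::-1])
E
```

```text
top bar (423.6, 142.4, 'axis', np.float64(-62.8), 'area', 2664) (array([423.8, 142.1]), array([34.7, 86.7]), 27.2)
top round (421.7, 320.2, 'axis', np.float64(87.3), 'area', 1433) (array([421.8, 320.9]), array([43.1, 42.1]), 44.9)
side bar (431.7, 147.9, 'axis', np.float64(-62.9), 'area', 3200) (array([431.8, 148.5]), array([41.1, 94.3]), 29.0)
side round (429.1, 326.3, 'axis', np.float64(63.0), 'area', 1614) (array([429.6, 327.7]), array([47.7, 45.3]), 89.4)
v samples [148, 160, 172, 181, 183, 183, 184, 184, 184, 184, 184, 183, 184, 183, 183, 179, 177, 176, 176, 177, 178, 181, 182, 184, 184, 184, 184, 184, 184, 184, 184, 182, 181, 180, 179, 179, 179, 179, 180, 178, 177, 176, 175, 173, 172, 169, 168, 168, 167, 165, 166, 166, 164, 161, 158, 153, 149, 148, 155, 169, 180, 180, 164, 145, 135, 134, 135, 136, 128, 106, 89, 83]
[67, 110, 160, 181, 185, 185, 184, 185, 185, 182, 170, 151, 136, 132, 133, 133, 135, 134, 133, 134, 135, 135, 137, 138, 145, 158, 175, 185, 186, 187, 185, 176, 158, 142, 135, 135, 137, 137, 136, 135, 135, 135, 136, 137, 137, 137, 137, 137, 137, 137, 138, 137, 138, 138, 137, 139, 139, 142, 146, 156, 171, 181, 176, 157, 143, 138, 136, 137, 137, 127, 102, 84]
col [169, 170, 169, 170, 171, 170, 171, 170, 171, 171, 177, 183, 186, 185, 185, 186, 187, 185, 185, 185, 179, 164, 149, 142, 137, 133, 134, 135, 136, 136, 136, 137, 141, 157, 176, 184, 187, 188, 187, 186, 185, 185, 187, 185, 175, 157, 152, 167, 171, 170, 171, 171, 171, 172, 172]
side col v [171, 169, 168, 169, 170, 170, 175, 204, 236, 220, 161, 138, 148, 152, 152, 152, 153, 153, 152, 153, 152, 151, 161, 197, 237, 244, 235, 189, 99, 64, 43, 30, 26, 58, 121, 172, 225, 242, 242, 227, 182, 206, 234, 239, 242, 234, 187, 155, 152, 161, 171, 173, 169, 141, 108, 129, 197, 234, 236, 235]
```

View pics/s1.png

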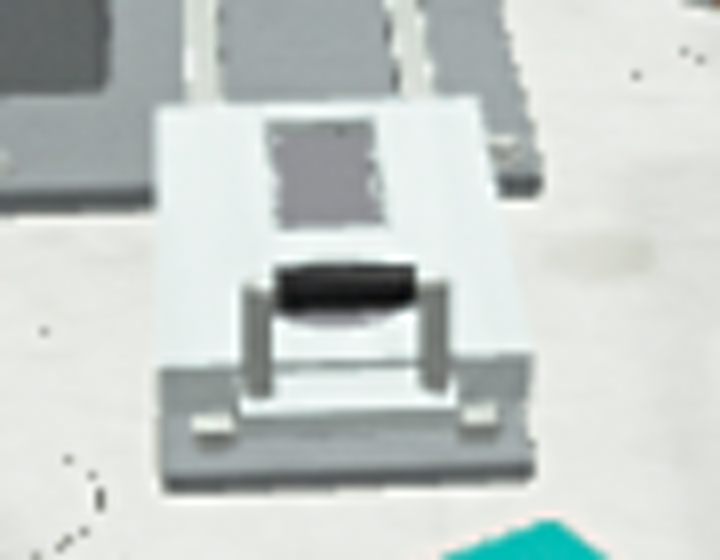

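Run:
```python
from v import *
I={n:np.load(n+"0.npz")["im"] for n in("top","side")}
G={n:cv2.cvtColor(I[n],cv2.COLOR_RGB2GRAY).astype(np.float32) for n in I}
def sub(n,box,th,z,inv=True):
    a,b,c,d=box; g=cv2.resize(G[n][a:b,c:d],None,fx=8,fy=8,interpolation=cv2.INTER_CUBIC)
    m=(g<th) if inv else (g>th)
    cs,_=cv2.findContours(m.astype(np.uint8),cv2.RETR_EXTERNAL,cv2.CHAIN_APPROX_NONE)
    k=max(cs,key=cv2.contourArea)[:,0]; k=(k+.5)/8-.5+[c,a]
    p=ray(n,k,z); return moments(p),rect(p)
print("top round",sub("top",(195,224,306,329),158,.036))
print("top oblong",sub("top",(194,222,328,362),158,.036))
print("side oblong",sub("side",(232,251,299,322),190,.036))
c=np.array([[155,105],[480,98],[533,353],[158,358]])/8.+[270-.5,220-.5]
p=ray("side",c,.04)*1000; print("side tray corners",p.round(1).tolist(),p.mean(0)); 
c=np.array([[276,184],[483,166],[490,284],[282,300]])/3.4+[220-.5,140-.5]
p=ray("top",c,.04)*1000; print("top tray corners",p.round(1).tolist(),p.mean(0))
hc=np.array([[275,287],[414,283]])/8.+[269.5,219.5]
print("side handle",(ray("side",hc,.075)*1000).round(1).tolist())
# wood bar top, colour edges with same method, in saturation
for n,b,th in(("side",(255,298,370,414),0),("top",(252,285,278,318),0)):
    s=I[n][...,0].astype(float)-I[n][...,2]; print(n,"R-B across",s[b[0]:b[1]:2,(b[2]+b[3])//2].astype(int).tolist())
# depth consistency: table z
for n in I:
    W=np.load(n+"0.npz")["W"]; m=(W[...,0]>.35)&(W[...,0]<.5)&(W[...,1]>.0)&(W[...,1]<.4)&(abs(W[...,2])<.012)
    print(n,"table z",np.median(W[m][:,2]))
```

```text
top round ((625.1, 68.5, 'axis', np.float64(-9.3), 'area', 2159), (array([624.7,  68.2]), array([50.5, 53.1]), 89.0))
top oblong ((630.2, -26.0, 'axis', np.float64(-86.7), 'area', 3841), (array([630.1, -25. ]), array([43. , 96.2]), 3.2))
side oblong ((636.1, -31.8, 'axis', np.float64(-86.2), 'area', 3335), (array([636.4, -30.9]), array([40.2, 90.7]), 3.0))
side tray corners [[700.4, -82.3], [578.5, -86.1], [567.9, 112.7], [687.7, 114.1]] [633.64557213  14.62374709]
top tray corners [[676.4, 125.8], [691.0, -81.5], [572.2, -85.1], [559.7, 121.2]] [624.84013443  20.08966225]
side handle [[649.1, 133.4], [606.0, 131.5]]
side R-B across [3, 2, 2, 2, 2, 0, 18, 114, 108, 108, 107, 108, 87, 52, 31, 58, 58, 24, 0, 2, 2, 3]
top R-B across [1, 3, 5, 4, 2, 36, 69, 67, 67, 68, 69, 33, 5, 4, 4, 3, 5]
top table z -0.000126504644134532
side table z -0.0005135122581988278
```

jog_arm(steps=[{"delta_rot": [0, 0, 8], "linear": [0, 0, 0], "grip": 0.085}, {"delta_rot": [0, 0, 8], "linear": [0.03, -0.03, 0], "grip": 0.085}, {"delta_rot": [0, 0, 8], "linear": [0, -0.04, 0], "grip": 0.085}, {"delta_rot": [0, 0, 8], "linear": [0, -0.04, 0], "grip": 0.085}])

```text
t: 0.5
tool_pos: [0.0863, 0.5195, 0.2304]
tool_rot: [1.29, 2.864, -0.003]
contact_force: [-0.3, 0.0, -0.2]
opening: 0.0848
grip_force: 0.0
```

```bash
cat > p.py <<'E'
import sys; from v import *
from scipy.spatial.transform import Rotation as Ro
def plan(x,y,z,yaw):
    o=ctrl.get_obs(); R=Ro.from_rotvec(o["tool_rot"]).as_matrix(); yy=np.degrees(np.arctan2(R[1,1],R[0,1]))
    turn=-(yaw-yy); turn=(turn+90)%180-90
    a=np.radians(yaw if abs((yaw-yy+180)%360-180)<=90 else yaw+180)
    ty=np.array([np.cos(a),np.sin(a),0]); tz=np.array([0,0,-1.]); tx=np.cross(ty,tz)
    d=np.array([x,y,z])-o["tool_pos"]
    print("t",round(o["t"],2),"pos",np.round(o["tool_pos"],4),"yaw",yy.round(2),"tilt deg",np.degrees(np.arccos(-R[2,2])).round(2),"q6",np.round(o["q"][5],2),"F",np.round(o["contact_force"],1),"open",round(o["opening"],4))
    print("turn rz",turn.round(2),"then tool shift",(np.array([tx@d,ty@d,tz@d])).round(4))
if __name__=="__main__": plan(*map(float,sys.argv[1:5]))
E
python3 p.py .428 .145 .12 27.2
```

```text
t 0.5 pos [0.0863 0.5195 0.2304] yaw 41.51 tilt deg 0.1 q6 0.54 F [-0.3  0.  -0.2] open 0.0848
turn rz 14.31 then tool shift [-0.4893  0.1328  0.1104]
```

jog_arm(steps=[{"delta_rot": [0, 0, 7.15], "linear": [0, 0, 0], "grip": 0.085}, {"delta_rot": [0, 0, 7.15], "linear": [0, 0, 0], "grip": 0.085}, {"delta_rot": [0, 0, 0], "linear": [-0.025, 0.008, 0.007], "grip": 0.085}, {"delta_rot": [0, 0, 0], "linear": [-0.038, 0.011, 0.009], "grip": 0.085}, {"delta_rot": [0, 0, 0], "linear": [-0.038, 0.011, 0.009], "grip": 0.085}, {"delta_rot": [0, 0, 0], "linear": [-0.038, 0.011, 0.009], "grip": 0.085}, {"delta_rot": [0, 0, 0], "linear": [-0.038, 0.011, 0.009], "grip": 0.085}, {"delta_rot": [0, 0, 0], "linear": [-0.038, 0.011, 0.009], "grip": 0.085}, {"delta_rot": [0, 0, 0], "linear": [-0.038, 0.011, 0.009], "grip": 0.085}, {"delta_rot": [0, 0, 0], "linear": [-0.038, 0.011, 0.009], "grip": 0.085}])

```text
t: 1.5
tool_pos: [0.2976, 0.3007, 0.1607]
tool_rot: [-1.628, -2.687, -0.0]
contact_force: [-0.2, 0.2, -1.2]
opening: 0.0851
grip_force: 0.0
```

jog_arm(steps=[{"delta_rot": [0, 0, 0], "linear": [-0.04, 0.01, 0.009], "grip": 0.085}, {"delta_rot": [0, 0, 0], "linear": [-0.04, 0.01, 0.009], "grip": 0.085}, {"delta_rot": [0, 0, 0], "linear": [-0.04, 0.01, 0.009], "grip": 0.085}, {"delta_rot": [0, 0, 0], "linear": [-0.04, 0.01, 0.009], "grip": 0.085}, {"delta_rot": [0, 0, 0], "linear": [-0.03, 0.0, 0.009], "grip": 0.085}, {"delta_rot": [0, 0, 0], "linear": [0, 0, 0], "grip": 0.085}])

```text
t: 2.1
tool_pos: [0.4206, 0.1494, 0.1146]
tool_rot: [-1.634, -2.681, 0.004]
contact_force: [0.1, 0.0, 0.2]
opening: 0.0848
grip_force: 0.0
```

```bash
python3 p.py .428 .145 .055 27.2
python3 - <<'E'
from v import *
im,d,W=snap("side"); np.savez("side1.npz",im=im,W=W)
o=ctrl.get_obs(); c=ctrl.camera_info("side"); K,R,t=[np.array(c[k],float) for k in("camera_matrix","R","t")]
x=K@(R@o["tool_pos"]+t); print("TCP px",x[:2]/x[2])
b=im[180:310,340:470]; cv2.imwrite("pics/s2.png",cv2.resize(b,None,fx=4.5,fy=4.5,interpolation=cv2.INTER_CUBIC)[:,:,::-1])
E
```

```text
t 2.1 pos [0.4206 0.1494 0.1146] yaw 27.28 tilt deg 0.19 q6 -0.3 F [0.1 0.  0.2] open 0.0848
turn rz 0.08 then tool shift [-0.0073  0.0046  0.0596]
TCP px [398.6117926  243.01365552]
```

View pics/s2.png

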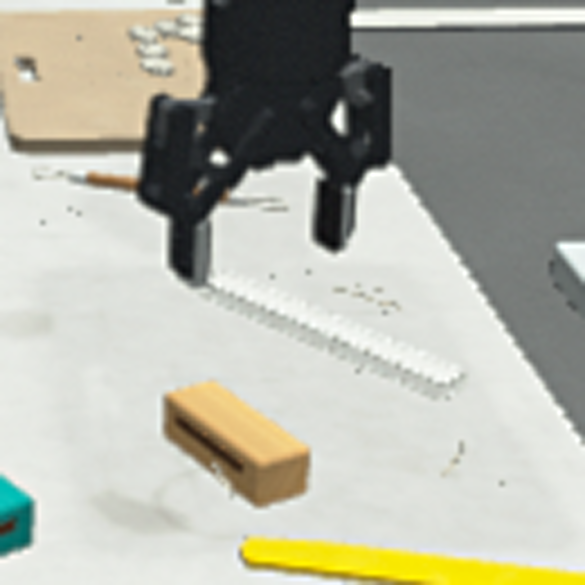

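The fingertips are at crop (190,270) and (333,243); their middle agrees with the projected TCP to 0.5 px. The side calibration can therefore be trusted. The bar's top-face corners are at crop (163,397), (212,381), (310,453), (262,470).

Run:
```python
from v import *
c=np.array([[163,397],[212,381],[310,453],[260,469]])/4.5+[339.6,179.6]
p=ray("side",c,.03)*1000; print(p.round(1).tolist(),p.mean(0)); e=(p[2]+p[3]-p[0]-p[1])/2; print(np.linalg.norm(e),np.degrees(np.arctan2(e[1],e[0])), np.linalg.norm(p[1]-p[0]))
I=np.load("side1.npz")["im"]; r=(I[...,0].astype(np.float32)-I[...,2]); 
def top(box,th):
    a,b,c,d=box; g=cv2.resize(r[a:b,c:d],None,fx=8,fy=8,interpolation=cv2.INTER_CUBIC)
    m=((g>th)).astype(np.uint8); V=cv2.resize(I[a:b,c:d,0].astype(np.float32),None,fx=8,fy=8,interpolation=cv2.INTER_CUBIC); m&=(V>215).astype(np.uint8)
    cs,_=cv2.findContours(m,0,1); k=max(cs,key=cv2.contourArea)[:,0]; return (k+.5)/8-.5+[c,a]
print("R vals",I[258:298:2,392,0].tolist(), I[305:338:2,408,0].tolist())
for b in((255,298,370,414),(302,340,390,426)):
    k=top(b,55); g=ray("side",k,.03); print(moments(g),rect(g))
```

```text
[[467.0, 118.1], [436.3, 99.8], [396.9, 180.1], [426.5, 195.9]] [431.66043949 148.4741243 ]
88.58998004971505 116.81038868209323 35.660450905858795
R vals [224, 220, 221, 219, 222, 238, 242, 240, 236, 235, 226, 132, 72, 82, 121, 129, 218, 225, 225, 222] [251, 172, 235, 242, 242, 242, 247, 246, 244, 191, 144, 94, 143, 139, 129, 239, 233]
(430.0, 144.4, 'axis', np.float64(-62.4), 'area', 2766) (array([429.7, 144.6]), array([33. , 88.6]), 27.3)
(428.3, 323.1, 'axis', np.float64(67.1), 'area', 1423) (array([428.2, 322.9]), array([42.5, 42.4]), 31.5)
```

```bash
python3 p.py .431 .147 .010 27.2
```

```text
t 2.15 pos [0.4201 0.1508 0.1152] yaw 27.35 tilt deg 0.15 q6 -0.3 F [-1.5 -0.3  0.8] open 0.085
turn rz 0.15 then tool shift [-0.0084  0.0079  0.1052]
```

jog_arm(steps=[{"delta_rot": [0, 0, 0], "linear": [-0.008, 0.008, 0.02], "grip": 0.085}, {"delta_rot": [0, 0, 0], "linear": [0, 0, 0.04], "grip": 0.085}, {"delta_rot": [0, 0, 0], "linear": [0, 0, 0.025], "grip": 0.085}, {"delta_rot": [0, 0, 0], "linear": [0, 0, 0.015], "grip": 0.085}, {"delta_rot": [0, 0, 0], "linear": [0, 0, 0.005], "grip": 0.07}, {"delta_rot": [0, 0, 0], "linear": [0, 0, 0], "grip": 0.055}, {"delta_rot": [0, 0, 0], "linear": [0, 0, 0], "grip": 0.02}, {"delta_rot": [0, 0, 0], "linear": [0, 0, 0], "grip": 0.02}, {"delta_rot": [0, 0, 0], "linear": [0, 0, 0], "grip": 0.02}, {"delta_rot": [0, 0, 0], "linear": [0, 0, 0], "grip": 0.02}], newtons=30)

```text
t: 3.15
tool_pos: [0.4325, 0.1492, 0.0128]
tool_rot: [1.628, 2.685, 0.003]
contact_force: [-0.0, 1.6, 6.0]
opening: 0.0354
grip_force: 32.2
```

jog_arm(steps=[{"delta_rot": [0, 0, 0], "linear": [0, 0, -0.03], "grip": 0.02}, {"delta_rot": [0, 0, 8], "linear": [0, 0, -0.045], "grip": 0.02}, {"delta_rot": [0, 0, 8], "linear": [0, 0, -0.03], "grip": 0.02}, {"delta_rot": [0, 0, 8], "linear": [0, 0, 0], "grip": 0.02}])

```text
t: 3.55
tool_pos: [0.4347, 0.1493, 0.122]
tool_rot: [2.154, 2.278, 0.013]
contact_force: [0.7, 0.2, -0.8]
opening: 0.0354
grip_force: 31.4
```

```bash
python3 p.py .634 -.03 .12 3.3
```

```text
t 3.55 pos [0.4347 0.1493 0.122 ] yaw 3.22 tilt deg 0.6 q6 0.11 F [ 0.7  0.2 -0.8] open 0.0354
turn rz -0.08 then tool shift [-0.1905  0.1886  0.002 ]
```

jog_arm(steps=[{"delta_rot": [0, 0, 0], "linear": [-0.02, 0.02, 0], "grip": 0.02}, {"delta_rot": [0, 0, 0], "linear": [-0.035, 0.035, 0], "grip": 0.02}, {"delta_rot": [0, 0, 0], "linear": [-0.035, 0.035, 0], "grip": 0.02}, {"delta_rot": [0, 0, 0], "linear": [-0.035, 0.035, 0], "grip": 0.02}, {"delta_rot": [0, 0, 0], "linear": [-0.035, 0.035, 0], "grip": 0.02}, {"delta_rot": [0, 0, 0], "linear": [-0.02, 0.02, 0.01], "grip": 0.02}, {"delta_rot": [0, 0, 0], "linear": [-0.01, 0.01, 0.02], "grip": 0.02}, {"delta_rot": [0, 0, 0], "linear": [0, 0, 0], "grip": 0.02}, {"delta_rot": [0, 0, 0], "linear": [0, 0, 0], "grip": 0.02}])

```text
t: 4.45
tool_pos: [0.6315, -0.0289, 0.0853]
tool_rot: [-2.15, -2.287, 0.002]
contact_force: [0.1, -0.6, -1.2]
opening: 0.0353
grip_force: 31.3
```

```bash
python3 p.py .634 -.03 .055 3.3
python3 - <<'E'
from v import *
o=ctrl.get_obs()
for n in("side","top"):
    im,d,W=snap(n); np.savez(n+"2.npz",im=im,W=W)
    c=ctrl.camera_info(n); K,R,t=[np.array(c[k],float) for k in("camera_matrix","R","t")]
    x=K@(R@o["tool_pos"]+t); print(n,"TCP px",x[:2]/x[2])
    a,b=(200,275) if n=="side" else (175,195); 
    if n=="side": side=cv2.resize(im[200:290,265:365],None,fx=5,fy=5,interpolation=cv2.INTER_CUBIC)
    else: top=cv2.resize(im[175:250,290:400],None,fx=5*90/75,fy=5*90/75,interpolation=cv2.INTER_CUBIC)
cv2.imwrite("pics/s3.png",side[:,:,::-1])
cv2.imwrite("pics/t3.png",top[:,:,::-1])
E
```

```text
t 4.45 pos [ 0.6315 -0.0289  0.0853] yaw 3.53 tilt deg 0.16 q6 -0.23 F [ 0.1 -0.6 -1.2] open 0.0353
turn rz 0.23 then tool shift [-0.0013  0.0024  0.0303]
side TCP px [311.48350362 225.59405588]
top TCP px [347.18353836 203.87982228]
```

View pics/s3.png

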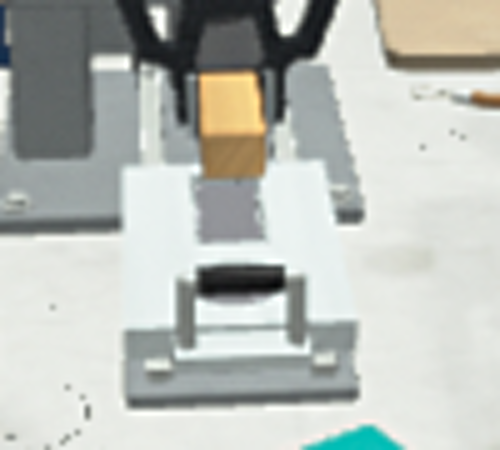

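Run:
```python
from v import *
for v in(248.0,234.5): print("nest edge",v,(ray("side",[[312,v]],.04)*1000).round(1))
G0=cv2.cvtColor(np.load("side0.npz")["im"],cv2.COLOR_RGB2GRAY).astype(float)
def cross(p,th):
    s=p-th; i=np.where(s[:-1]*s[1:]<0)[0]; return i+s[i]/(s[i]-s[i+1])
for r in(240,242,244,246):
    c=cross(G0[r,298:326],195)+298; q=ray("side",np.c_[c,np.full(len(c),r)],.04)*1000; print("row",r,c.round(2),q.round(1).tolist())
I=np.load("side2.npz")["im"].astype(float); rb=I[...,0]-I[...,2]
for u in(309,311,313,315):
    print("col",u,"rb",rb[212:240,u].astype(int).tolist(),"R",I[212:240,u,0].astype(int).tolist())
for r in(228,230,232,233):
    c=cross(rb[r,298:326],35)+298; print("row",r,c.round(2),(ray("side",np.c_[c,np.full(len(c),r)],.08)*1000).round(1).tolist())
# finger positions vs TCP, side tray handle after
W=np.load("top2.npz"); It=W["im"].astype(float); rbt=It[...,0]-It[...,2]
m=rbt[190:225,325:375]>40; print("top wood px",m.sum(), np.argwhere(m).mean(0)+[190,325] if m.any() else "")
```

```text
nest edge 248.0 [[630.3  22.2]]
nest edge 234.5 [[631.  -67.3]]
row 240 [303.39 316.78] [[655.5, -29.8], [616.9, -29.1]]
row 242 [304.29 317.16] [[652.5, -16.5], [615.9, -15.8]]
row 244 [303.9  317.11] [[653.3, -3.4], [616.1, -2.8]]
row 246 [303.65 317.46] [[653.7, 9.3], [615.1, 10.0]]
col 309 rb [-6, -2, 58, 116, 109, 107, 107, 107, 108, 110, 109, 108, 107, 108, 107, 75, 69, 71, 72, 74, 74, 75, 73, 45, -10, -9, -5, -6] R [84, 75, 141, 251, 242, 238, 237, 237, 236, 236, 237, 235, 236, 237, 220, 159, 145, 149, 151, 156, 152, 151, 152, 145, 143, 148, 147, 147]
col 311 rb [-6, 1, 63, 118, 110, 107, 107, 109, 108, 107, 109, 109, 108, 111, 110, 76, 73, 74, 72, 73, 74, 79, 75, 39, -11, -9, -6, -6] R [81, 73, 148, 255, 245, 242, 241, 241, 241, 240, 239, 239, 240, 241, 223, 159, 151, 155, 152, 152, 157, 162, 158, 143, 143, 148, 148, 147]
col 313 rb [-5, 5, 70, 116, 109, 109, 108, 109, 107, 107, 106, 106, 107, 109, 111, 75, 73, 74, 76, 77, 78, 76, 73, 35, -10, -9, -6, -7] R [80, 76, 158, 255, 246, 243, 242, 243, 242, 243, 242, 242, 243, 245, 225, 156, 149, 157, 161, 159, 159, 155, 152, 138, 137, 145, 148, 146]
col 315 rb [-4, 5, 65, 122, 118, 116, 111, 110, 107, 108, 109, 107, 108, 108, 111, 78, 76, 75, 76, 74, 75, 81, 77, 31, -11, -8, -6, -7] R [85, 71, 150, 255, 255, 253, 253, 252, 250, 248, 247, 246, 246, 246, 226, 163, 158, 160, 157, 154, 155, 162, 162, 144, 142, 145, 150, 153]
row 228 [304.73 317.49] [[650.7, -24.3], [614.6, -23.6]]
row 230 [304.88 317.66] [[650.0, -10.4], [614.1, -9.6]]
row 232 [305.12 317.58] [[649.0, 3.3], [614.5, 4.0]]
row 233 [305.31 317.54] [[648.3, 10.0], [614.6, 10.7]]
top wood px 781 [205.44430218 351.02432778]
```

Run:
```python
from v import *
f=lambda v,z:(ray("side",[[311.5,v]],z)*1000)[0,1].round(1)
for u in(.070,.072,.074,.076): print(u,"bottom near",f(235.05,u),"top near",f(226.3,u+.03),"top far",f(214.08,u+.03))
print("nest near/far z=.04",f(248.0,.04),f(234.5,.04),f(234.5,.038))
I=np.load("side2.npz")["im"];G=cv2.cvtColor(I,cv2.COLOR_RGB2GRAY); print(G[244:254,[308,311,314]].T.tolist())
```

```text
0.07 bottom near 2.1 top near 10.2 top far -80.2
0.072 bottom near 6.4 top near 14.8 top far -75.2
0.074 bottom near 10.8 top near 19.4 top far -70.2
0.076 bottom near 15.2 top near 24.0 top far -65.1
nest near/far z=.04 22.2 -67.4 -71.7
[[149, 149, 147, 150, 193, 246, 244, 244, 221, 84], [149, 148, 147, 149, 192, 244, 243, 239, 201, 78], [147, 146, 146, 154, 213, 243, 241, 239, 197, 67]]
```

The gripped bar at crop (233,125) sits centred in the fingers. Relative to the nest it needs about +2.8 mm in x and +4 mm in y.

jog_arm(steps=[{"delta_rot": [0, 0, 0], "linear": [0.004, 0.003, 0.01], "grip": 0.02}, {"delta_rot": [0, 0, 0], "linear": [0, 0, 0.015], "grip": 0.02}, {"delta_rot": [0, 0, 0], "linear": [0, 0, 0.008], "grip": 0.02}, {"delta_rot": [0, 0, 0], "linear": [0, 0, 0.002], "grip": 0.02}, {"delta_rot": [0, 0, 0], "linear": [0, 0, 0.002], "grip": 0.02}, {"delta_rot": [0, 0, 0], "linear": [0, 0, 0], "grip": 0.02}])

```text
t: 5.15
tool_pos: [0.6347, -0.0245, 0.0496]
tool_rot: [-2.15, -2.288, 0.002]
contact_force: [-3.0, 1.5, 4.4]
opening: 0.0351
grip_force: 32.3
```

```bash
python3 p.py .634 -.025 .0455 3.3
```

```text
t 5.15 pos [ 0.6347 -0.0245  0.0496] yaw 3.55 tilt deg 0.12 q6 -0.22 F [-3.   1.5  4.4] open 0.0351
turn rz 0.25 then tool shift [-0.0005 -0.0008  0.0041]
```

jog_arm(steps=[{"delta_rot": [0, 0, 0], "linear": [0.0005, -0.001, 0.001], "grip": 0.02}, {"delta_rot": [0, 0, 0], "linear": [0, 0, 0.001], "grip": 0.02}, {"delta_rot": [0, 0, 0], "linear": [0, 0, 0.001], "grip": 0.02}, {"delta_rot": [0, 0, 0], "linear": [0, 0, 0.001], "grip": 0.02}, {"delta_rot": [0, 0, 0], "linear": [0, 0, 0], "grip": 0.02}, {"delta_rot": [0, 0, 0], "linear": [0, 0, 0], "grip": 0.02}])

```text
t: 5.75
tool_pos: [0.6348, -0.0244, 0.0484]
tool_rot: [2.151, 2.289, -0.0]
contact_force: [-6.8, 1.8, 15.1]
opening: 0.0355
grip_force: 33.6
```

```bash
python3 p.py .634 -.025 .0455 3.3
```

```text
t 5.75 pos [ 0.6348 -0.0244  0.0484] yaw 3.56 tilt deg 0.02 q6 -0.22 F [-6.8  1.8 15.1] open 0.0355
turn rz 0.26 then tool shift [-0.0006 -0.0009  0.0029]
```

jog_arm(steps=[{"delta_rot": [0, 0, 0], "linear": [0, 0, -0.003], "grip": 0.02}, {"delta_rot": [0, 0, 0.2], "linear": [0.0, -0.0015, 0], "grip": 0.02}, {"delta_rot": [0, 0, 0], "linear": [0, 0, 0.001], "grip": 0.02}, {"delta_rot": [0, 0, 0], "linear": [0, 0, 0.001], "grip": 0.02}, {"delta_rot": [0, 0, 0], "linear": [0, 0, 0.001], "grip": 0.02}, {"delta_rot": [0, 0, 0], "linear": [0, 0, 0], "grip": 0.02}])

```text
t: 6.35
tool_pos: [0.6336, -0.0246, 0.0484]
tool_rot: [2.155, 2.285, -0.0]
contact_force: [-6.7, 1.2, 16.3]
opening: 0.0351
grip_force: 33.7
```

```bash
python3 p.py .634 -.025 .0455 3.3
```

```text
t 6.35 pos [ 0.6336 -0.0246  0.0484] yaw 3.37 tilt deg 0.03 q6 -0.21 F [-6.7  1.2 16.3] open 0.0351
turn rz 0.07 then tool shift [-0.0005  0.0004  0.0029]
```

Run:
```python
from v import *
im,d,W=snap("side"); np.savez("side3.npz",im=im,W=W)
b=im[205:285,270:360]; cv2.imwrite("pics/s4.png",cv2.resize(b,None,fx=7,fy=7,interpolation=cv2.INTER_CUBIC)[:,:,::-1])
I=im.astype(float); rb=I[...,0]-I[...,2]
for u in(307,311,315): print(u,rb[222:252,u].astype(int).tolist(),I[222:252,u,0].astype(int).tolist())
m=(rb>40); m[:220]=0;m[255:]=0;m[:,:300]=0;m[:,325:]=0
p=W[m]; top=p[I[m][:,0]>200]; print("ztop",np.percentile(top[:,2],[10,50,90]).round(4), "y",top[:,1].min(),top[:,1].max())
for y0 in(-.06,-.04,-.02,0,.015):
    q=top[abs(top[:,1]-y0)<.01]; print(y0,len(q),np.median(q[:,2]).round(4) if len(q) else '')
```

```text
307 [-9, -11, -9, 38, 112, 112, 109, 106, 108, 109, 108, 107, 108, 107, 108, 108, 108, 109, 94, 69, 70, 69, 71, 74, 76, 62, 19, -10, -7, -6] [160, 161, 162, 196, 241, 239, 238, 237, 236, 235, 234, 235, 234, 235, 235, 235, 236, 238, 197, 142, 142, 145, 146, 147, 149, 157, 207, 237, 237, 240]
311 [-11, -14, -3, 72, 112, 108, 105, 108, 105, 107, 109, 109, 108, 108, 107, 108, 109, 111, 100, 72, 72, 71, 74, 76, 78, 54, 5, -10, -6, -9] [161, 158, 169, 223, 247, 245, 243, 243, 244, 244, 243, 241, 242, 242, 241, 242, 243, 242, 203, 151, 150, 151, 153, 157, 155, 166, 224, 238, 238, 222]
315 [-8, -11, -11, 16, 80, 103, 119, 120, 119, 118, 117, 115, 113, 110, 108, 110, 110, 114, 107, 77, 77, 76, 75, 79, 83, 59, 2, -8, -6, -6] [166, 164, 164, 184, 223, 241, 255, 255, 250, 254, 255, 255, 255, 253, 252, 251, 251, 248, 209, 155, 154, 154, 152, 155, 158, 173, 229, 237, 237, 231]
ztop [nan nan nan] y nan nan
-0.06 36 0.0676
-0.04 35 0.0662
-0.02 39 0.065
0 39 0.0635
0.015 25 0.0624
```

View pics/s4.png

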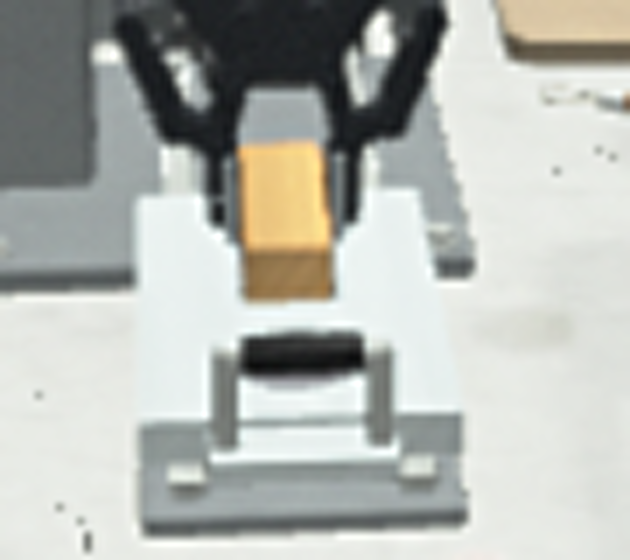

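Run:
```python
from v import *
def prof(fn,zlo,wood):
    D=np.load(fn);W=D["W"];I=D["im"].astype(float);rb=I[...,0]-I[...,2]
    m=((rb>40)&(I[...,0]>225)) if wood else ((I[...,2]>225)&(W[...,2]>.03)&(W[...,2]<.05))
    m[:205]=0;m[260:]=0;m[:,:300 if wood else 284]=0;m[:,325 if wood else 345:]=0
    p=W[m];p=p[np.isfinite(p).all(1)]
    print(fn,[ (y,len(q),np.median(q[:,2]).round(4)) for y in(-.075,-.06,-.04,-.02,0,.02,.05,.08) for q in [p[abs(p[:,1]-y)<.008]] if len(q)])
prof("side0.npz",0,False);prof("side2.npz",0,True);prof("side3.npz",0,True)
f=lambda v,z:(ray("side",[[311.5,v]],z)*1000)[0,1].round(1)
print("near top",f(240.3,.062),"near at rim",f(247.5,.04),"far top",f(224.6,.068), f(224.6,.064))
```

```text
side0.npz [(-0.075, 77, np.float64(0.0391)), (-0.06, 62, np.float64(0.0392)), (-0.04, 59, np.float64(0.0393)), (-0.02, 58, np.float64(0.0391)), (0, 72, np.float64(0.0391)), (0.02, 87, np.float64(0.0392)), (0.05, 77, np.float64(0.0393)), (0.08, 55, np.float64(0.0396))]
side2.npz [(-0.075, 10, np.float64(0.1015)), (-0.06, 23, np.float64(0.1015)), (-0.04, 22, np.float64(0.1013)), (-0.02, 24, np.float64(0.1018)), (0, 24, np.float64(0.1019))]
side3.npz [(-0.075, 3, np.float64(0.0676)), (-0.06, 29, np.float64(0.0676)), (-0.04, 32, np.float64(0.0661)), (-0.02, 29, np.float64(0.065)), (0, 30, np.float64(0.0634)), (0.02, 5, np.float64(0.0629))]
near top 19.2 near at rim 19.1 far top -76.4 -85.7
```

The view shows the bar at crop (287,220) with its near end down in the nest. The depth profile shows its far (−y) end about 5 mm high on the rim. I'll shift it toward +y under light pressure.

jog_arm(steps=[{"delta_rot": [0, 0, 0], "linear": [0.001, 0, 0], "grip": 0.02}, {"delta_rot": [0, 0, 0], "linear": [0.001, 0, 0], "grip": 0.02}, {"delta_rot": [0, 0, 0], "linear": [0, 0, 0], "grip": 0.02}])

```text
t: 6.7
tool_pos: [0.6335, -0.0239, 0.0484]
tool_rot: [2.154, 2.284, -0.003]
contact_force: [-6.9, -1.5, 15.3]
opening: 0.0357
grip_force: 33.7
```

```bash
cat > bz.py <<'E'
from v import *
im,d,W=snap("side");I=im.astype(float);rb=I[...,0]-I[...,2]
np.savez("last.npz",im=im,W=W)
m=((rb>40)&(I[...,0]>225)); m[:205]=0;m[260:]=0;m[:,:296]=0;m[:,328:]=0
p=W[m];p=p[np.isfinite(p).all(1)]
print([(y,len(q),np.median(q[:,2]).round(4)) for y in(-.075,-.06,-.04,-.02,0,.02,.05,.075) for q in [p[abs(p[:,1]-y)<.008]] if len(q)])
E
python3 bz.py; python3 p.py .634 -.025 .046 3.3
```

```text
[(-0.075, 3, np.float64(0.0674)), (-0.06, 31, np.float64(0.0674)), (-0.04, 26, np.float64(0.0662)), (-0.02, 28, np.float64(0.065)), (0, 32, np.float64(0.0633)), (0.02, 5, np.float64(0.0636))]
t 6.75 pos [ 0.6335 -0.0238  0.0484] yaw 3.37 tilt deg 0.16 q6 -0.21 F [-6.3 -1.8 15.5] open 0.0352
turn rz 0.07 then tool shift [-0.0012  0.0004  0.0024]
```

jog_arm(steps=[{"delta_rot": [0, 0, 1], "linear": [-0.001, -0.0005, 0], "grip": 0.02}, {"delta_rot": [0, 0, 1], "linear": [0, -0.0005, 0], "grip": 0.02}, {"delta_rot": [0, 0, 0], "linear": [0, 0, 0], "grip": 0.02}])

```text
t: 7.05
tool_pos: [0.6342, -0.024, 0.0484]
tool_rot: [2.191, 2.245, 0.004]
contact_force: [-0.8, 1.0, 12.1]
opening: 0.0354
grip_force: 33.2
```

```bash
python3 bz.py; python3 p.py .634 -.025 .046 3.3
```

```text
[(-0.075, 2, np.float64(0.0674)), (-0.06, 27, np.float64(0.068)), (-0.04, 32, np.float64(0.0663)), (-0.02, 28, np.float64(0.0649)), (0, 30, np.float64(0.0634)), (0.02, 9, np.float64(0.0634))]
t 7.1 pos [ 0.6341 -0.0239  0.0484] yaw 1.41 tilt deg 0.3 q6 -0.18 F [-1.5  0.9 12.3] open 0.0355
turn rz -1.89 then tool shift [-0.001  -0.0002  0.0024]
```

jog_arm(steps=[{"delta_rot": [0, 0, -1], "linear": [0, 0, -0.002], "grip": 0.02}, {"delta_rot": [0, 0, 0], "linear": [0, 0, 0], "grip": 0.044}, {"delta_rot": [0, 0, 0], "linear": [0, 0, 0], "grip": 0.044}, {"delta_rot": [0, 0, 0], "linear": [0, 0, 0], "grip": 0.044}])

```text
t: 7.5
tool_pos: [0.6308, -0.0235, 0.046]
tool_rot: [-2.174, -2.265, 0.002]
contact_force: [-1.4, -0.8, 0.3]
opening: 0.0442
grip_force: 0.0
```

```bash
python3 bz.py; python3 p.py .634 -.025 .046 3.3
```

```text
[(-0.06, 30, np.float64(0.0678)), (-0.04, 27, np.float64(0.0664)), (-0.02, 28, np.float64(0.0657)), (0, 34, np.float64(0.0634)), (0.02, 4, np.float64(0.0631))]
t 7.55 pos [ 0.6309 -0.0235  0.0461] yaw 2.34 tilt deg 0.12 q6 -0.2 F [ 0.7 -0.2  0.3] open 0.0442
turn rz -0.96 then tool shift [-0.0017  0.003   0.0001]
```

jog_arm(steps=[{"delta_rot": [0, 0, -1], "linear": [0, 0.003, -0.002], "grip": 0.044}, {"delta_rot": [0, 0, 0], "linear": [0, 0, 0], "grip": 0.02}, {"delta_rot": [0, 0, 0], "linear": [0, 0, 0], "grip": 0.02}, {"delta_rot": [0, 0, 0], "linear": [0, 0, 0], "grip": 0.02}, {"delta_rot": [0, 0, 0], "linear": [0.0015, 0, 0], "grip": 0.02}, {"delta_rot": [0, 0, 0], "linear": [0.0015, 0, 0], "grip": 0.02}, {"delta_rot": [0, 0, 0], "linear": [0.001, 0, 0], "grip": 0.02}, {"delta_rot": [0, 0, 0], "linear": [0, 0, 0], "grip": 0.02}])

```text
t: 8.35
tool_pos: [0.6346, -0.0193, 0.0493]
tool_rot: [2.155, 2.286, 0.0]
contact_force: [-0.5, 0.1, 1.0]
opening: 0.0352
grip_force: 32.9
```

```bash
python3 bz.py; python3 p.py .634 -.025 .046 3.3
```

```text
[(-0.075, 2, np.float64(0.0673)), (-0.06, 25, np.float64(0.0677)), (-0.04, 26, np.float64(0.0664)), (-0.02, 32, np.float64(0.0656)), (0, 32, np.float64(0.0634)), (0.02, 22, np.float64(0.0629))]
t 8.4 pos [ 0.6346 -0.0193  0.0494] yaw 3.35 tilt deg 0.02 q6 -0.21 F [ 0.2 -0.6  0.3] open 0.0348
turn rz 0.05 then tool shift [-0.0056 -0.0009  0.0034]
```

jog_arm(steps=[{"delta_rot": [0, 0, 0], "linear": [0, 0, 0.002], "grip": 0.02}, {"delta_rot": [0, 0, 0], "linear": [0, 0, 0.002], "grip": 0.02}, {"delta_rot": [0, 0, 0], "linear": [0, 0, 0], "grip": 0.02}])

```text
t: 8.7
tool_pos: [0.6351, -0.0201, 0.0476]
tool_rot: [2.155, 2.285, -0.001]
contact_force: [-5.6, -2.8, 11.3]
opening: 0.0353
grip_force: 34.3
```

```bash
python3 bz.py; python3 p.py .634 -.025 .046 3.3
```

```text
[(-0.075, 2, np.float64(0.0645)), (-0.06, 27, np.float64(0.065)), (-0.04, 24, np.float64(0.0645)), (-0.02, 30, np.float64(0.064)), (0, 30, np.float64(0.0627)), (0.02, 15, np.float64(0.0621))]
t 8.75 pos [ 0.6351 -0.0201  0.0476] yaw 3.34 tilt deg 0.05 q6 -0.21 F [-4.6 -2.  12.1] open 0.0353
turn rz 0.04 then tool shift [-0.0048 -0.0014  0.0016]
```

jog_arm(steps=[{"delta_rot": [0, 0, 0], "linear": [-0.001, -0.001, 0], "grip": 0.02}, {"delta_rot": [0, 0, 0], "linear": [-0.0005, -0.001, 0], "grip": 0.02}, {"delta_rot": [0, 0, 0], "linear": [0, 0, 0.001], "grip": 0.02}, {"delta_rot": [0, 0, 0], "linear": [0, 0, 0], "grip": 0.02}])

```text
t: 9.15
tool_pos: [0.635, -0.0209, 0.0471]
tool_rot: [2.154, 2.282, 0.006]
contact_force: [0.5, 0.6, 8.4]
opening: 0.0352
grip_force: 34.1
```

```bash
python3 bz.py; python3 p.py .634 -.025 .046 3.3
```

```text
[(-0.06, 21, np.float64(0.0645)), (-0.04, 25, np.float64(0.0636)), (-0.02, 25, np.float64(0.0631)), (0, 30, np.float64(0.0628)), (0.02, 20, np.float64(0.0619))]
t 9.2 pos [ 0.635  -0.0209  0.0471] yaw 3.33 tilt deg 0.3 q6 -0.21 F [0.2 0.3 8.3] open 0.0351
turn rz 0.03 then tool shift [-0.004  -0.0012  0.0011]
```

jog_arm(steps=[{"delta_rot": [0, 0, 0], "linear": [0, 0, -0.001], "grip": 0.05}, {"delta_rot": [0, 0, 0], "linear": [0, 0, 0], "grip": 0.05}, {"delta_rot": [0, 0, 0], "linear": [0, 0, 0], "grip": 0.05}])

```text
t: 9.5
tool_pos: [0.6319, -0.021, 0.0445]
tool_rot: [-2.155, -2.285, 0.001]
contact_force: [0.4, -0.1, -0.8]
opening: 0.05
grip_force: 0.0
```

```bash
python3 bz.py; python3 p.py .634 -.05 .075 3.3
```

```text
[(-0.075, 1, np.float64(0.0604)), (-0.06, 22, np.float64(0.0618)), (-0.04, 23, np.float64(0.0624)), (-0.02, 28, np.float64(0.0623)), (0, 26, np.float64(0.0624)), (0.02, 13, np.float64(0.0616))]
t 9.55 pos [ 0.6319 -0.021   0.0444] yaw 3.36 tilt deg 0.09 q6 -0.21 F [ 0.9 -1.1  0.8] open 0.05
turn rz 0.06 then tool shift [-0.0291  0.0004 -0.0306]
```

The bar is seated: its top is level at 62.3 mm along its whole length. Next is the round grip.

jog_arm(steps=[{"delta_rot": [0, 0, 0], "linear": [0, 0, -0.01], "grip": 0.05}, {"delta_rot": [0, 0, 0], "linear": [0, 0, -0.03], "grip": 0.085}, {"delta_rot": [0, 0, 0], "linear": [0, 0, -0.04], "grip": 0.085}, {"delta_rot": [0, 0, 0], "linear": [0.03, -0.02, -0.015], "grip": 0.085}, {"delta_rot": [0, 0, 0], "linear": [0.04, -0.022, 0], "grip": 0.085}, {"delta_rot": [0, 0, 0], "linear": [0.04, -0.022, 0], "grip": 0.085}, {"delta_rot": [0, 0, 0], "linear": [0.04, -0.022, 0], "grip": 0.085}, {"delta_rot": [0, 0, 0], "linear": [0.04, -0.022, 0], "grip": 0.085}, {"delta_rot": [0, 0, 0], "linear": [0.04, -0.022, 0], "grip": 0.085}, {"delta_rot": [0, 0, 0], "linear": [0.04, -0.022, 0], "grip": 0.085}])

```text
t: 10.55
tool_pos: [0.464, 0.2409, 0.1411]
tool_rot: [2.155, 2.285, 0.002]
contact_force: [0.5, -0.9, 0.9]
opening: 0.0853
grip_force: 0.0
```

jog_arm(steps=[{"delta_rot": [0, 0, 0], "linear": [0.03, -0.015, 0], "grip": 0.085}, {"delta_rot": [0, 0, -7.8], "linear": [0, 0, 0], "grip": 0.085}, {"delta_rot": [0, 0, -7.8], "linear": [0, 0, 0], "grip": 0.085}, {"delta_rot": [0, 0, -7.8], "linear": [0, 0, 0], "grip": 0.085}, {"delta_rot": [0, 0, -7.8], "linear": [0, 0, 0], "grip": 0.085}, {"delta_rot": [0, 0, -7.8], "linear": [0, 0, 0], "grip": 0.085}, {"delta_rot": [0, 0, -7.8], "linear": [0, 0, 0], "grip": 0.085}, {"delta_rot": [0, 0, -7.8], "linear": [0, 0, 0], "grip": 0.085}, {"delta_rot": [0, 0, -7.8], "linear": [0, 0, 0], "grip": 0.085}, {"delta_rot": [0, 0, -7.8], "linear": [0, 0, 0], "grip": 0.085}])

```text
t: 11.55
tool_pos: [0.4484, 0.2686, 0.1409]
tool_rot: [0.441, 3.11, 0.0]
contact_force: [-1.0, 0.2, 0.7]
opening: 0.0853
grip_force: 0.0
```

jog_arm(steps=[{"delta_rot": [0, 0, -8.2], "linear": [0, 0, 0], "grip": 0.085}, {"delta_rot": [0, 0, -8.2], "linear": [0, 0, 0], "grip": 0.085}, {"delta_rot": [0, 0, 0], "linear": [0, 0, 0], "grip": 0.085}])

```text
t: 11.85
tool_pos: [0.4484, 0.2686, 0.1409]
tool_rot: [0.002, 3.141, 0.0]
contact_force: [0.4, -0.5, -0.5]
opening: 0.0852
grip_force: 0.0
```

```bash
python3 p.py .429 .325 .009 90
```

```text
t 11.85 pos [0.4484 0.2686 0.1409] yaw 89.94 tilt deg 0.03 q6 -1.17 F [ 0.4 -0.5 -0.5] open 0.0852
turn rz -0.06 then tool shift [0.0194 0.0564 0.1319]
```

jog_arm(steps=[{"delta_rot": [0, 0, 0], "linear": [0.01, 0.028, 0.01], "grip": 0.085}, {"delta_rot": [0, 0, 0], "linear": [0.0095, 0.0285, 0.02], "grip": 0.085}, {"delta_rot": [0, 0, 0], "linear": [0, 0, 0.04], "grip": 0.085}, {"delta_rot": [0, 0, 0], "linear": [0, 0, 0.035], "grip": 0.085}, {"delta_rot": [0, 0, 0], "linear": [0, 0, 0.02], "grip": 0.085}, {"delta_rot": [0, 0, 0], "linear": [0, 0, 0.007], "grip": 0.07}, {"delta_rot": [0, 0, 0], "linear": [0, 0, 0], "grip": 0.05}, {"delta_rot": [0, 0, 0], "linear": [0, 0, 0], "grip": 0.035}, {"delta_rot": [0, 0, 0], "linear": [0, 0, 0], "grip": 0.035}, {"delta_rot": [0, 0, 0], "linear": [0, 0, 0], "grip": 0.035}], newtons=25)

```text
t: 12.85
tool_pos: [0.4299, 0.3256, 0.0098]
tool_rot: [0.002, 3.139, 0.002]
contact_force: [-0.1, -0.1, -0.6]
opening: 0.0467
grip_force: 25.7
```

jog_arm(steps=[{"delta_rot": [0, 0, 0], "linear": [0, 0, 0], "grip": 0.08}, {"delta_rot": [0, 0, 0], "linear": [0, 0, 0], "grip": 0.08}, {"delta_rot": [0, 0, 0], "linear": [0, 0, -0.02], "grip": 0.085}, {"delta_rot": [0, 0, 0], "linear": [0, 0, -0.03], "grip": 0.085}, {"delta_rot": [0, 0, 8], "linear": [0, 0, 0], "grip": 0.085}, {"delta_rot": [0, 0, 8], "linear": [0, 0, 0], "grip": 0.085}, {"delta_rot": [0, 0, 8], "linear": [0, 0, 0], "grip": 0.085}, {"delta_rot": [0, 0, 8], "linear": [0, 0, 0], "grip": 0.085}, {"delta_rot": [0, 0, 8], "linear": [0, 0, 0], "grip": 0.085}, {"delta_rot": [0, 0, 8], "linear": [0, 0, 0], "grip": 0.085}])

```text
t: 13.85
tool_pos: [0.4289, 0.3251, 0.0584]
tool_rot: [1.287, 2.866, 0.0]
contact_force: [0.3, 0.5, 0.2]
opening: 0.0851
grip_force: 0.0
```

jog_arm(steps=[{"delta_rot": [0, 0, 8], "linear": [0, 0, 0], "grip": 0.085}, {"delta_rot": [0, 0, 8], "linear": [0, 0, 0], "grip": 0.085}, {"delta_rot": [0, 0, 8], "linear": [0, 0, 0], "grip": 0.085}, {"delta_rot": [0, 0, 8], "linear": [0, 0, 0], "grip": 0.085}, {"delta_rot": [0, 0, 6.6], "linear": [0, 0, 0], "grip": 0.085}, {"delta_rot": [0, 0, 0], "linear": [0, 0, 0], "grip": 0.085}])

```text
t: 14.45
tool_pos: [0.4289, 0.3251, 0.0584]
tool_rot: [2.155, 2.286, 0.0]
contact_force: [-0.4, -0.3, -0.4]
opening: 0.0848
grip_force: 0.0
```

```bash
python3 p.py .429 .325 .009 3.3
```

```text
t 14.45 pos [0.4289 0.3251 0.0584] yaw 3.37 tilt deg 0.0 q6 0.45 F [-0.4 -0.3 -0.4] open 0.0848
turn rz 0.07 then tool shift [-0.0001  0.0001  0.0494]
```

jog_arm(steps=[{"delta_rot": [0, 0, 0], "linear": [0, 0, 0.02], "grip": 0.085}, {"delta_rot": [0, 0, 0], "linear": [0, 0, 0.02], "grip": 0.085}, {"delta_rot": [0, 0, 0], "linear": [0, 0, 0.009], "grip": 0.07}, {"delta_rot": [0, 0, 0], "linear": [0, 0, 0], "grip": 0.05}, {"delta_rot": [0, 0, 0], "linear": [0, 0, 0], "grip": 0.035}, {"delta_rot": [0, 0, 0], "linear": [0, 0, 0], "grip": 0.035}, {"delta_rot": [0, 0, 0], "linear": [0, 0, 0], "grip": 0.035}, {"delta_rot": [0, 0, 0], "linear": [0, 0, 0], "grip": 0.035}], newtons=30)

```text
t: 15.25
tool_pos: [0.4293, 0.3253, 0.0099]
tool_rot: [2.155, 2.285, 0.002]
contact_force: [0.2, 1.1, -0.6]
opening: 0.0464
grip_force: 30.8
```

```bash
python3 p.py .630 .073 .13 3.3
```

```text
t 15.25 pos [0.4293 0.3253 0.0099] yaw 3.36 tilt deg 0.07 q6 0.45 F [ 0.2  1.1 -0.6] open 0.0464
turn rz 0.06 then tool shift [-0.2635  0.1858 -0.1201]
```

jog_arm(steps=[{"delta_rot": [0, 0, 0], "linear": [0, 0, -0.03], "grip": 0.035}, {"delta_rot": [0, 0, 0], "linear": [0, 0, -0.045], "grip": 0.035}, {"delta_rot": [0, 0, 0], "linear": [0, 0, -0.045], "grip": 0.035}, {"delta_rot": [0, 0, 0], "linear": [-0.024, 0.017, 0], "grip": 0.035}, {"delta_rot": [0, 0, 0], "linear": [-0.04, 0.028, 0], "grip": 0.035}, {"delta_rot": [0, 0, 0], "linear": [-0.04, 0.028, 0], "grip": 0.035}, {"delta_rot": [0, 0, 0], "linear": [-0.04, 0.028, 0], "grip": 0.035}, {"delta_rot": [0, 0, 0], "linear": [-0.04, 0.028, 0], "grip": 0.035}, {"delta_rot": [0, 0, 0], "linear": [-0.04, 0.028, 0], "grip": 0.035}, {"delta_rot": [0, 0, 0], "linear": [-0.025, 0.018, 0], "grip": 0.035}])

```text
t: 16.25
tool_pos: [0.6199, 0.0839, 0.1297]
tool_rot: [2.157, 2.282, 0.001]
contact_force: [0.4, 0.8, -0.3]
opening: 0.0465
grip_force: 31.1
```

jog_arm(steps=[{"delta_rot": [0, 0, 0], "linear": [-0.014, 0.011, 0], "grip": 0.035}, {"delta_rot": [0, 0, 0], "linear": [0, 0, 0], "grip": 0.035}, {"delta_rot": [0, 0, 0], "linear": [0, 0, 0.02], "grip": 0.035}, {"delta_rot": [0, 0, 0], "linear": [0, 0, 0.02], "grip": 0.035}, {"delta_rot": [0, 0, 0], "linear": [0, 0, 0], "grip": 0.035}])

```text
t: 16.75
tool_pos: [0.6265, 0.075, 0.0856]
tool_rot: [-2.15, -2.283, 0.007]
contact_force: [-0.7, 0.4, -0.8]
opening: 0.0468
grip_force: 31.1
```

```bash
python3 p.py .630 .073 .052 3.3
python3 - <<'E'
from v import *
I={}
for n in("side","top"):
    im,d,W=snap(n); I[n]=im
a=cv2.resize(I["side"][200:285,270:360],None,fx=4.4,fy=4.4,interpolation=cv2.INTER_CUBIC)
b=cv2.resize(I["top"][165:250,285:375],None,fx=4.4,fy=4.4,interpolation=cv2.INTER_CUBIC)
cv2.imwrite("pics/st5.png",np.hstack([a,b])[:,:,::-1])
E
```

```text
t 16.75 pos [0.6265 0.075  0.0856] yaw 3.45 tilt deg 0.42 q6 -0.06 F [-0.7  0.4 -0.8] open 0.0468
turn rz 0.15 then tool shift [-0.0022  0.0034  0.0336]
```

View pics/st5.png

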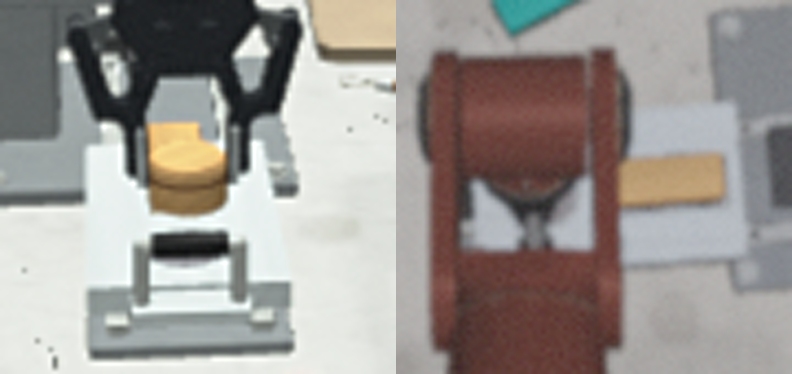

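The disc is at (187,175), level in the fingers, over the round nest. The bar lies flat in its nest at (670,180) in the top part.

jog_arm(steps=[{"delta_rot": [0, 0, 0], "linear": [-0.002, 0.0035, 0], "grip": 0.035}, {"delta_rot": [0, 0, 0], "linear": [0, 0, 0.015], "grip": 0.035}, {"delta_rot": [0, 0, 0], "linear": [0, 0, 0.015], "grip": 0.035}, {"delta_rot": [0, 0, 0], "linear": [0, 0, 0.004], "grip": 0.035}, {"delta_rot": [0, 0, 0], "linear": [0, 0, 0.002], "grip": 0.035}, {"delta_rot": [0, 0, 0], "linear": [0, 0, 0], "grip": 0.035}])

```text
t: 17.45
tool_pos: [0.6332, 0.0716, 0.0526]
tool_rot: [-2.155, -2.285, 0.001]
contact_force: [0.1, -0.6, -0.6]
opening: 0.0463
grip_force: 31.1
```

```bash
python3 p.py .630 .073 .043 3.3
```

```text
t 17.45 pos [0.6332 0.0716 0.0526] yaw 3.35 tilt deg 0.07 q6 -0.06 F [ 0.1 -0.6 -0.6] open 0.0463
turn rz 0.05 then tool shift [ 0.0016 -0.0031  0.0096]
```

jog_arm(steps=[{"delta_rot": [0, 0, 0], "linear": [0.0015, -0.003, 0], "grip": 0.035}, {"delta_rot": [0, 0, 0], "linear": [0, 0, 0.002], "grip": 0.035}, {"delta_rot": [0, 0, 0], "linear": [0, 0, 0.002], "grip": 0.035}, {"delta_rot": [0, 0, 0], "linear": [0, 0, 0.001], "grip": 0.035}, {"delta_rot": [0, 0, 0], "linear": [0, 0, 0], "grip": 0.035}, {"delta_rot": [0, 0, 0], "linear": [0, 0, 0], "grip": 0.035}])

```text
t: 18.05
tool_pos: [0.6308, 0.0729, 0.0494]
tool_rot: [2.155, 2.285, 0.0]
contact_force: [-3.0, -1.0, 6.0]
opening: 0.0469
grip_force: 31.7
```

```bash
python3 p.py .630 .073 .043 3.3
```

```text
t 18.05 pos [0.6308 0.0729 0.0494] yaw 3.36 tilt deg 0.03 q6 -0.06 F [-3. -1.  6.] open 0.0469
turn rz 0.06 then tool shift [ 0.0001 -0.0008  0.0064]
```

jog_arm(steps=[{"delta_rot": [0, 0, 0], "linear": [-0.0005, -0.001, 0], "grip": 0.035}, {"delta_rot": [0, 0, 0], "linear": [0, -0.0005, 0.001], "grip": 0.035}, {"delta_rot": [0, 0, 0], "linear": [0, 0, 0.001], "grip": 0.035}, {"delta_rot": [0, 0, 0], "linear": [0, 0, 0], "grip": 0.035}, {"delta_rot": [0, 0, 0], "linear": [0, 0, 0], "grip": 0.035}])

```text
t: 18.55
tool_pos: [0.6307, 0.0725, 0.049]
tool_rot: [2.154, 2.284, 0.004]
contact_force: [-2.3, 0.4, 10.3]
opening: 0.0466
grip_force: 32.1
```

```bash
python3 p.py .630 .073 .043 3.3
```

```text
t 18.55 pos [0.6307 0.0725 0.049 ] yaw 3.35 tilt deg 0.21 q6 -0.06 F [-2.3  0.4 10.3] open 0.0466
turn rz 0.05 then tool shift [ 0.0006 -0.0007  0.006 ]
```

jog_arm(steps=[{"delta_rot": [0, 0, 0], "linear": [0, 0, -0.003], "grip": 0.035}, {"delta_rot": [0, 0, 0], "linear": [0, -0.001, 0], "grip": 0.035}, {"delta_rot": [0, 0, 0], "linear": [0, 0, 0], "grip": 0.035}, {"delta_rot": [0, 0, 0], "linear": [0, 0, 0.002], "grip": 0.035}, {"delta_rot": [0, 0, 0], "linear": [0, 0, 0.001], "grip": 0.035}, {"delta_rot": [0, 0, 0], "linear": [0, 0, 0], "grip": 0.035}, {"delta_rot": [0, 0, 0], "linear": [0, 0, 0], "grip": 0.035}])

```text
t: 19.25
tool_pos: [0.6285, 0.0717, 0.0486]
tool_rot: [2.155, 2.285, -0.002]
contact_force: [-5.1, -2.0, 13.3]
opening: 0.0464
grip_force: 32.5
```

```bash
python3 p.py .630 .073 .043 3.3; python3 bz.py
```

```text
t 19.25 pos [0.6285 0.0717 0.0486] yaw 3.37 tilt deg 0.07 q6 -0.06 F [-5.1 -2.  13.3] open 0.0464
turn rz 0.07 then tool shift [0.0012 0.0016 0.0056]
[(-0.04, 20, np.float64(0.062)), (-0.02, 24, np.float64(0.0626)), (0, 25, np.float64(0.0626)), (0.02, 18, np.float64(0.0626)), (0.05, 7, np.float64(0.0668)), (0.075, 39, np.float64(0.0686))]
```

jog_arm(steps=[{"delta_rot": [0, 0, 0], "linear": [-0.001, -0.0005, -0.002], "grip": 0.035}, {"delta_rot": [0, 0, 0], "linear": [-0.001, -0.0005, 0], "grip": 0.035}, {"delta_rot": [0, 0, 0], "linear": [0, 0, 0.001], "grip": 0.035}, {"delta_rot": [0, 0, 0], "linear": [0, 0, 0.001], "grip": 0.035}, {"delta_rot": [0, 0, 0], "linear": [0, 0, 0], "grip": 0.035}])

```text
t: 19.8
tool_pos: [0.6279, 0.0702, 0.0482]
tool_rot: [2.155, 2.285, 0.001]
contact_force: [-2.2, -0.3, 11.5]
opening: 0.0464
grip_force: 32.4
```

```bash
sed -i 's/print(\[(y/m2=p[(p[:,1]>.04)]; m2=m2[(m2[:,2]>.055)\&(m2[:,2]<.08)]; A=np.c_[m2[:,:2]-m2[:,:2].mean(0),np.ones(len(m2))]; print("round",len(m2),m2.mean(0).round(4),"slope",np.linalg.lstsq(A,m2[:,2],rcond=None)[0][:2].round(3))\nprint([(y/' bz.py; python3 p.py .630 .073 .043 3.3; python3 bz.py
```

```text
t 19.8 pos [0.6279 0.0702 0.0482] yaw 3.36 tilt deg 0.05 q6 -0.06 F [-2.2 -0.3 11.5] open 0.0464
turn rz 0.06 then tool shift [0.0027 0.0023 0.0052]
round 78 [0.6302 0.073  0.0682] slope [0.004 0.071]
[(-0.06, 1, np.float64(0.061)), (-0.04, 19, np.float64(0.0627)), (-0.02, 25, np.float64(0.0627)), (0, 27, np.float64(0.0626)), (0.02, 10, np.float64(0.0618)), (0.05, 7, np.float64(0.0663)), (0.075, 35, np.float64(0.0686))]
```

jog_arm(steps=[{"delta_rot": [0, 0, 0], "linear": [-0.001, 0, 0], "grip": 0.035}, {"delta_rot": [0, 0, 0], "linear": [-0.001, 0, 0], "grip": 0.035}, {"delta_rot": [0, 0, 0], "linear": [-0.0005, 0, 0.001], "grip": 0.035}, {"delta_rot": [0, 0, 0], "linear": [0, 0, 0], "grip": 0.035}])

```text
t: 20.25
tool_pos: [0.6281, 0.0679, 0.0471]
tool_rot: [2.155, 2.285, 0.002]
contact_force: [-3.1, 0.2, 12.1]
opening: 0.0462
grip_force: 32.7
```

```bash
python3 p.py .630 .069 .043 3.3; python3 bz.py
```

```text
t 20.25 pos [0.6281 0.0679 0.0471] yaw 3.36 tilt deg 0.07 q6 -0.07 F [-3.1  0.2 12.1] open 0.0462
turn rz 0.06 then tool shift [0.001  0.002  0.0041]
round 65 [0.6305 0.0711 0.0674] slope [-0.003  0.128]
[(-0.06, 1, np.float64(0.0606)), (-0.04, 19, np.float64(0.062)), (-0.02, 26, np.float64(0.0628)), (0, 28, np.float64(0.0622)), (0.02, 10, np.float64(0.0621)), (0.05, 9, np.float64(0.0652)), (0.075, 30, np.float64(0.068))]
```

jog_arm(steps=[{"delta_rot": [0, 0, 0], "linear": [-0.001, 0, 0], "grip": 0.035}, {"delta_rot": [0, 0, 0], "linear": [-0.001, 0, 0], "grip": 0.035}, {"delta_rot": [0, 0, 0], "linear": [0, 0, 0], "grip": 0.035}])

```text
t: 20.6
tool_pos: [0.6282, 0.0663, 0.047]
tool_rot: [2.155, 2.285, 0.003]
contact_force: [-1.4, 2.4, 10.5]
opening: 0.0466
grip_force: 32.6
```

```bash
python3 p.py .630 .069 .043 3.3; python3 bz.py
```

```text
t 20.6 pos [0.6282 0.0663 0.047 ] yaw 3.35 tilt deg 0.1 q6 -0.07 F [-1.4  2.4 10.5] open 0.0466
turn rz 0.05 then tool shift [0.0026 0.0019 0.004 ]
round 69 [0.6308 0.0692 0.0674] slope [0.003 0.13 ]
[(-0.04, 20, np.float64(0.0623)), (-0.02, 23, np.float64(0.0627)), (0, 25, np.float64(0.0624)), (0.02, 5, np.float64(0.0627)), (0.05, 15, np.float64(0.0655)), (0.075, 31, np.float64(0.0683))]
```

jog_arm(steps=[{"delta_rot": [0, 0, 0], "linear": [0.0005, 0, -0.002], "grip": 0.035}, {"delta_rot": [0, 0, 0], "linear": [0, 0, 0], "grip": 0.054}, {"delta_rot": [0, 0, 0], "linear": [0, 0, 0], "grip": 0.054}, {"delta_rot": [0, 0, 0], "linear": [0, 0, 0], "grip": 0.054}])

```text
t: 21.05
tool_pos: [0.6263, 0.0661, 0.0459]
tool_rot: [-2.154, -2.284, 0.003]
contact_force: [0.9, 0.0, -0.3]
opening: 0.0539
grip_force: 0.0
```

```bash
python3 p.py .630 .069 .043 3.3; python3 bz.py
```

```text
t 21.05 pos [0.6263 0.0661 0.0459] yaw 3.35 tilt deg 0.15 q6 -0.07 F [ 0.9  0.  -0.3] open 0.0539
turn rz 0.05 then tool shift [0.0027 0.0039 0.0029]
round 53 [0.6312 0.0674 0.067 ] slope [-0.029  0.204]
[(-0.04, 18, np.float64(0.0627)), (-0.02, 25, np.float64(0.0621)), (0, 26, np.float64(0.0625)), (0.02, 5, np.float64(0.0629)), (0.05, 12, np.float64(0.0644)), (0.075, 22, np.float64(0.0685))]
```

jog_arm(steps=[{"delta_rot": [0, 0, 0], "linear": [0.002, 0.002, -0.001], "grip": 0.054}, {"delta_rot": [0, 0, 0], "linear": [0, 0, 0], "grip": 0.035}, {"delta_rot": [0, 0, 0], "linear": [0, 0, 0], "grip": 0.035}, {"delta_rot": [0, 0, 0], "linear": [-0.0015, 0, 0], "grip": 0.035}, {"delta_rot": [0, 0, 0], "linear": [-0.0015, 0, 0], "grip": 0.035}, {"delta_rot": [0, 0, 0], "linear": [-0.001, 0, 0], "grip": 0.035}, {"delta_rot": [0, 0, 0], "linear": [0, 0, 0], "grip": 0.035}], newtons=20)

```text
t: 21.8
tool_pos: [0.6298, 0.0641, 0.0484]
tool_rot: [2.155, 2.285, 0.001]
contact_force: [0.0, -0.5, -0.6]
opening: 0.0468
grip_force: 20.6
```

```bash
python3 p.py .630 .069 .043 3.3; python3 bz.py
```

```text
t 21.8 pos [0.6298 0.0641 0.0484] yaw 3.34 tilt deg 0.05 q6 -0.07 F [ 0.  -0.5 -0.6] open 0.0468
turn rz 0.04 then tool shift [0.0048 0.0005 0.0054]
round 52 [0.6325 0.0612 0.0664] slope [-0.034  0.204]
[(-0.06, 3, np.float64(0.0608)), (-0.04, 25, np.float64(0.062)), (-0.02, 26, np.float64(0.0617)), (0, 24, np.float64(0.0629)), (0.02, 5, np.float64(0.0631)), (0.05, 21, np.float64(0.064)), (0.075, 15, np.float64(0.0687))]
```

jog_arm(steps=[{"delta_rot": [0, 0, 0], "linear": [0, 0, 0.0015], "grip": 0.035}, {"delta_rot": [0, 0, 0], "linear": [0, 0, 0], "grip": 0.035}, {"delta_rot": [0, 0, 0], "linear": [0, 0, 0], "grip": 0.054}, {"delta_rot": [0, 0, 0], "linear": [0, 0, 0], "grip": 0.054}, {"delta_rot": [0, 0, 0], "linear": [0, 0, 0], "grip": 0.054}])

```text
t: 22.35
tool_pos: [0.6292, 0.0643, 0.0463]
tool_rot: [-2.155, -2.285, 0.001]
contact_force: [0.8, -0.5, -0.1]
opening: 0.0542
grip_force: 0.0
```

```bash
python3 p.py .630 .069 .043 3.3; python3 bz.py
python3 - <<'E'
import numpy as np,cv2
im=np.load("last.npz")["im"]
cv2.imwrite("pics/s6.png",cv2.resize(im[215:265,285:345],None,fx=10,fy=10,interpolation=cv2.INTER_CUBIC)[:,:,::-1])
E
```

```text
t 22.35 pos [0.6292 0.0643 0.0463] yaw 3.35 tilt deg 0.03 q6 -0.07 F [ 0.8 -0.5 -0.1] open 0.0542
turn rz 0.05 then tool shift [0.0046 0.001  0.0033]
round 92 [0.6321 0.0666 0.0623] slope [-0.005  0.006]
[(-0.06, 1, np.float64(0.0609)), (-0.04, 22, np.float64(0.0623)), (-0.02, 26, np.float64(0.0627)), (0, 28, np.float64(0.0624)), (0.02, 3, np.float64(0.0626)), (0.05, 26, np.float64(0.0624)), (0.075, 42, np.float64(0.0625))]
```

View pics/s6.png

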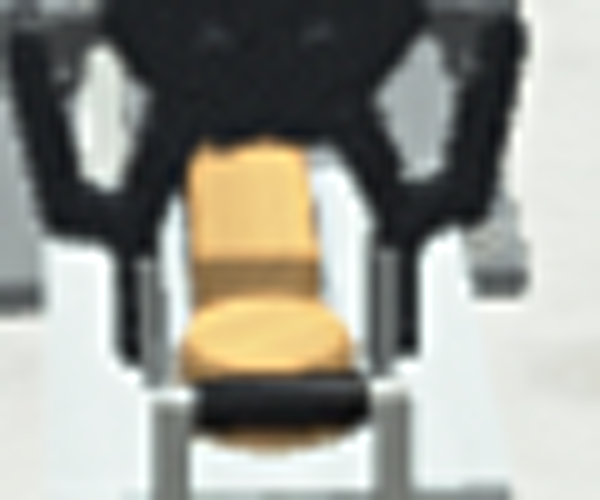

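The picture shows both grips flat in their nests, the bar at (250,205) and the disc at (265,335). Both tops are level at 62.3 mm. Next I push the tray in.

jog_arm(steps=[{"delta_rot": [0, 0, 0], "linear": [0, 0, -0.01], "grip": 0.058}, {"delta_rot": [0, 0, 0], "linear": [0, 0, -0.03], "grip": 0.06}, {"delta_rot": [0, 0, 0], "linear": [0, 0, -0.04], "grip": 0.06}, {"delta_rot": [0, 0, 0], "linear": [0.02, 0, -0.01], "grip": 0.0}, {"delta_rot": [0, 0, 0], "linear": [0.04, 0, 0], "grip": 0.0}, {"delta_rot": [0, 0, 0], "linear": [0.04, 0, 0], "grip": 0.0}, {"delta_rot": [0, 0, 0], "linear": [0.01, 0, 0], "grip": 0.0}, {"delta_rot": [0, 0, 0], "linear": [0, 0, 0], "grip": 0.0}, {"delta_rot": [0, 0, 0], "linear": [0, 0, 0], "grip": 0.0}])

```text
t: 23.3
tool_pos: [0.6231, 0.1735, 0.137]
tool_rot: [2.155, 2.285, -0.001]
contact_force: [0.8, -0.4, -0.5]
opening: -0.0001
grip_force: 0.0
```

```bash
python3 p.py .625 .17 .057 3.35
python3 - <<'E'
from v import *
hc=np.array([[275,287],[414,283]])/8.+[269.5,219.5]
print("side handle",(ray("side",hc,.072)*1000).round(1).tolist(),(ray("side",hc,.0795)*1000).round(1).tolist())
E
python3 bz.py
```

```text
t 23.3 pos [0.6231 0.1735 0.137 ] yaw 3.36 tilt deg 0.04 q6 0.1 F [ 0.8 -0.4 -0.5] open -0.0001
turn rz 0.01 then tool shift [-0.0036  0.0016  0.08  ]
side handle [[649.4, 127.6], [605.9, 125.7]] [[648.8, 142.1], [606.1, 140.2]]
round 91 [0.6323 0.0666 0.0623] slope [0.001 0.007]
[(-0.06, 7, np.float64(0.0621)), (-0.04, 6, np.float64(0.0629)), (-0.02, 4, np.float64(0.0623)), (0, 5, np.float64(0.0627)), (0.02, 2, np.float64(0.0519)), (0.05, 22, np.float64(0.0626)), (0.075, 34, np.float64(0.0626))]
```

jog_arm(steps=[{"delta_rot": [0, 0, 0], "linear": [0, 0.002, 0.03], "grip": 0.0}, {"delta_rot": [0, 0, 0], "linear": [0, 0, 0.035], "grip": 0.0}, {"delta_rot": [0, 0, 0], "linear": [0, 0, 0.015], "grip": 0.0}, {"delta_rot": [0, 0, 0], "linear": [-0.01, 0, 0], "grip": 0.0}, {"delta_rot": [0, 0, 0], "linear": [-0.008, 0, 0], "grip": 0.0}, {"delta_rot": [0, 0, 0], "linear": [-0.006, 0, 0], "grip": 0.0}, {"delta_rot": [0, 0, 0], "linear": [-0.006, 0, 0], "grip": 0.0}, {"delta_rot": [0, 0, 0], "linear": [-0.006, 0, 0], "grip": 0.0}, {"delta_rot": [0, 0, 0], "linear": [-0.006, 0, 0], "grip": 0.0}])

```text
t: 24.25
tool_pos: [0.6287, 0.1326, 0.0585]
tool_rot: [2.155, 2.285, 0.005]
contact_force: [0.1, 2.4, 2.3]
opening: -0.0002
grip_force: 1.4
```

jog_arm(steps=[{"delta_rot": [0, 0, 0], "linear": [-0.008, 0, 0], "grip": 0.0}, {"delta_rot": [0, 0, 0], "linear": [-0.01, 0, 0], "grip": 0.0}, {"delta_rot": [0, 0, 0], "linear": [-0.01, 0, 0], "grip": 0.0}, {"delta_rot": [0, 0, 0], "linear": [-0.01, 0, 0], "grip": 0.0}, {"delta_rot": [0, 0, 0], "linear": [-0.01, 0, 0], "grip": 0.0}, {"delta_rot": [0, 0, 0], "linear": [-0.01, 0, 0], "grip": 0.0}, {"delta_rot": [0, 0, 0], "linear": [-0.01, 0, 0], "grip": 0.0}, {"delta_rot": [0, 0, 0], "linear": [-0.01, 0, 0], "grip": 0.0}, {"delta_rot": [0, 0, 0], "linear": [-0.01, 0, 0], "grip": 0.0}, {"delta_rot": [0, 0, 0], "linear": [-0.01, 0, 0], "grip": 0.0}])

```text
t: 25.25
tool_pos: [0.6332, 0.0338, 0.0567]
tool_rot: [-2.155, -2.285, 0.0]
contact_force: [1.5, 3.3, 0.8]
opening: 0.0001
grip_force: 1.5
```

```bash
python3 p.py .639 -.067 .057 3.35
```

```text
t 25.25 pos [0.6332 0.0338 0.0567] yaw 3.35 tilt deg 0.01 q6 -0.12 F [1.5 3.3 0.8] open 0.0001
turn rz 0.0 then tool shift [-1.009e-01 -1.000e-04 -3.000e-04]
```

jog_arm(steps=[{"delta_rot": [0, 0, 0], "linear": [-0.01, 0, 0], "grip": 0.0}, {"delta_rot": [0, 0, 0], "linear": [-0.01, 0, 0], "grip": 0.0}, {"delta_rot": [0, 0, 0], "linear": [-0.01, 0, 0], "grip": 0.0}, {"delta_rot": [0, 0, 0], "linear": [-0.01, 0, 0], "grip": 0.0}, {"delta_rot": [0, 0, 0], "linear": [-0.01, 0, 0], "grip": 0.0}, {"delta_rot": [0, 0, 0], "linear": [-0.01, 0, 0], "grip": 0.0}, {"delta_rot": [0, 0, 0], "linear": [-0.01, 0, 0], "grip": 0.0}, {"delta_rot": [0, 0, 0], "linear": [-0.01, 0, 0], "grip": 0.0}, {"delta_rot": [0, 0, 0], "linear": [-0.01, 0, 0], "grip": 0.0}, {"delta_rot": [0, 0, 0], "linear": [-0.004, 0, 0], "grip": 0.0}])

```text
t: 26.25
tool_pos: [0.6386, -0.0605, 0.0566]
tool_rot: [-2.156, -2.285, 0.001]
contact_force: [0.7, 2.6, 1.6]
opening: -0.0002
grip_force: 1.4
```

jog_arm(steps=[{"delta_rot": [0, 0, 0], "linear": [-0.003, 0, 0], "grip": 0.0}, {"delta_rot": [0, 0, 0], "linear": [-0.002, 0, 0], "grip": 0.0}, {"delta_rot": [0, 0, 0], "linear": [0, 0, 0], "grip": 0.0}])

```text
t: 26.55
tool_pos: [0.6388, -0.0633, 0.0567]
tool_rot: [-2.154, -2.284, -0.001]
contact_force: [0.7, 5.6, 1.8]
opening: 0.0001
grip_force: 2.5
```

jog_arm(steps=[{"delta_rot": [0, 0, 0], "linear": [-0.002, 0, 0], "grip": 0.0}, {"delta_rot": [0, 0, 0], "linear": [-0.002, 0, 0], "grip": 0.0}, {"delta_rot": [0, 0, 0], "linear": [0, 0, 0], "grip": 0.0}])

```text
t: 26.85
tool_pos: [0.6387, -0.0635, 0.0567]
tool_rot: [-2.15, -2.281, -0.008]
contact_force: [-0.3, 16.5, 4.8]
opening: 0.0001
grip_force: 8.2
```

```bash
python3 p.py .639 -.067 .057 3.35
python3 - <<'E'
from v import *
im,d,W=snap("side"); I=im.astype(float); rb=I[...,0]-I[...,2]
m=(rb>40)&(W[...,2]>.035)&(W[...,2]<.08)&(W[...,1]<0)&(W[...,1]>-.33)&(abs(W[...,0]-.64)<.06)
p=W[m]; print(len(p), np.nanmin(p,0),np.nanmax(p,0))
m=(I.max(2)<60)&(W[...,2]>.06)&(W[...,2]<.085)&(abs(W[...,0]-.64)<.04)&(W[...,1]<0)&(W[...,1]>-.15); print("handle?",m.sum(),W[m].mean(0) if m.any() else '')
E
```

```text
t 26.85 pos [ 0.6387 -0.0635  0.0567] yaw 3.38 tilt deg 0.51 q6 -0.28 F [-0.3 16.5  4.8] open 0.0001
turn rz 0.03 then tool shift [-0.0036  0.     -0.0003]
17 [ 0.6219256  -0.14122991  0.04077837] [ 0.66542314 -0.12063358  0.0632753 ]
handle? 34 [ 0.63695315 -0.06864249  0.07490423]
```

jog_arm(steps=[{"delta_rot": [0, 0, 0], "linear": [0.01, 0, 0], "grip": 0.0}, {"delta_rot": [0, 0, 0], "linear": [0.025, 0, 0], "grip": 0.0}, {"delta_rot": [0, 0, 0], "linear": [0, 0, -0.04], "grip": 0.0}, {"delta_rot": [0, 0, 0], "linear": [0, 0, -0.045], "grip": 0.0}, {"delta_rot": [0, 0, 0], "linear": [0, -0.045, -0.045], "grip": 0.0}, {"delta_rot": [0, 0, 0], "linear": [0, -0.045, -0.045], "grip": 0.0}, {"delta_rot": [0, 0, 0], "linear": [0, -0.045, -0.045], "grip": 0.0}, {"delta_rot": [0, 0, 0], "linear": [0, 0, -0.03], "grip": 0.0}, {"delta_rot": [0, 0, 0], "linear": [0, 0, 0], "grip": 0.0}])

```text
t: 27.8
tool_pos: [0.5325, -0.0405, 0.2835]
tool_rot: [2.15, 2.278, 0.006]
contact_force: [0.5, 0.6, 0.8]
opening: -0.0
grip_force: 0.0
```

```bash
python3 p.py .5 -.25 .28 3.35
python3 - <<'E'
from v import *
c=np.array([[664,336],[773,330]])/3.4+[219.5,139.5]
print("top0 grip ends z=.248+.011", (ray("top",c,.255)*1000).round(1).tolist())
for n in("top","side"):
    im,d,W=snap(n); np.savez(n+"7.npz",im=im,W=W)
    m=(im.max(2)<75)&(W[...,2]>.225)&(W[...,2]<.275)&(abs(W[...,0]-.5)<.06)&(W[...,1]<-.15)&(W[...,1]>-.4)
    p=W[m]; print(n,m.sum(), p.mean(0).round(4) if len(p) else '', np.percentile(p,[2,98],axis=0).round(3).tolist() if len(p) else '', np.argwhere(m).mean(0) if len(p) else '')
t=np.load("top7.npz")["im"][165:260,280:450]; s=np.load("side7.npz")["im"][130:260,255:375]
cv2.imwrite("pics/st7.png",np.hstack([cv2.resize(t,(537,300),interpolation=cv2.INTER_CUBIC),cv2.resize(s,(260,300),interpolation=cv2.INTER_CUBIC)])[:,:,::-1])
# press head front / sides from depth in top
W=np.load("top0.npz")["W"]; m=(W[...,2]>.172)&(W[...,2]<.188)&(W[...,0]>.55)&(W[...,0]<.82)&(W[...,1]<-.1)&(W[...,1]>-.33)
p=W[m]; print("head",m.sum(),cv2.minAreaRect((p[:,:2]*1000).astype(np.float32)))
E
```

```text
t 27.8 pos [ 0.5325 -0.0405  0.2835] yaw 3.32 tilt deg 0.57 q6 -0.27 F [0.5 0.6 0.8] open -0.0
turn rz -0.03 then tool shift [-0.2073 -0.0447  0.0035]
top0 grip ends z=.248+.011 [[501.3, -213.5], [504.9, -306.6]]
top 167 [ 0.5023 -0.2601  0.2566] [[0.494, -0.303, 0.249], [0.51, -0.216, 0.264]] [237.7005988  430.98203593]
side 20 [ 0.5022 -0.2168  0.2482] [[0.498, -0.233, 0.24], [0.51, -0.212, 0.257]] [153.45 352.7 ]
head 1315 ((680.5836791992188, -196.90579223632812), (184.1645050048828, 107.43501281738281), 7.352230072021484)
```

View pics/st7.png

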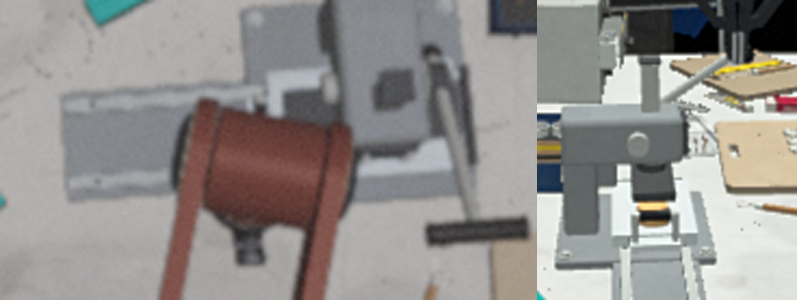

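The view shows the tray home with both grips under the foot at (655,212). The black lever cross grip is at (477,230), clear of the arm. I'm going above it.

jog_arm(steps=[{"delta_rot": [0, 0, 0], "linear": [-0.02, -0.004, -0.01], "grip": 0.0}, {"delta_rot": [0, 0, 0], "linear": [-0.036, -0.006, 0], "grip": 0.0}, {"delta_rot": [0, 0, 0], "linear": [-0.036, -0.006, 0], "grip": 0.0}, {"delta_rot": [0, 0, 0], "linear": [-0.036, -0.006, 0], "grip": 0.0}, {"delta_rot": [0, 0, 0], "linear": [-0.036, -0.006, 0], "grip": 0.0}, {"delta_rot": [0, 0, 0], "linear": [-0.036, -0.006, 0], "grip": 0.0}, {"delta_rot": [0, 0, 0], "linear": [-0.016, -0.005, 0], "grip": 0.0}, {"delta_rot": [0, 0, 0], "linear": [0, 0, 0], "grip": 0.0}, {"delta_rot": [0, 0, 0], "linear": [0, 0, 0], "grip": 0.0}])

```text
t: 28.8
tool_pos: [0.5048, -0.2568, 0.2863]
tool_rot: [-2.154, -2.283, 0.0]
contact_force: [0.7, 0.1, -0.0]
opening: 0.0003
grip_force: 0.0
```

```bash
python3 p.py .505 -.259 .265 3.35
```

```text
t 28.8 pos [ 0.5048 -0.2568  0.2863] yaw 3.34 tilt deg 0.16 q6 -0.66 F [ 0.7  0.1 -0. ] open 0.0003
turn rz -0.01 then tool shift [-0.0022  0.0001  0.0213]
```

jog_arm(steps=[{"delta_rot": [0, 0, 0], "linear": [-0.002, 0.001, 0.012], "grip": 0.0}, {"delta_rot": [0, 0, 0], "linear": [0, 0, 0.01], "grip": 0.0}, {"delta_rot": [0, 0, 0], "linear": [0, 0, 0.005], "grip": 0.0}, {"delta_rot": [0, 0, 0], "linear": [0, -0.004, 0.008], "grip": 0.0}, {"delta_rot": [0, 0, 0], "linear": [0, -0.004, 0.008], "grip": 0.0}, {"delta_rot": [0, 0, 0], "linear": [0, 0, 0], "grip": 0.0}])

```text
t: 29.4
tool_pos: [0.4972, -0.2594, 0.2433]
tool_rot: [-2.154, -2.284, 0.001]
contact_force: [-0.8, 0.2, 1.0]
opening: 0.0001
grip_force: 0.3
```

jog_arm(steps=[{"delta_rot": [0, 0, 0], "linear": [0, -0.004, 0.008], "grip": 0.0}, {"delta_rot": [0, 0, 0], "linear": [0, -0.003, 0.008], "grip": 0.0}, {"delta_rot": [0, 0, 0], "linear": [0, -0.003, 0.008], "grip": 0.0}, {"delta_rot": [0, 0, 0], "linear": [0, -0.003, 0.008], "grip": 0.0}, {"delta_rot": [0, 0, 0], "linear": [0, -0.002, 0.008], "grip": 0.0}, {"delta_rot": [0, 0, 0], "linear": [0, -0.002, 0.008], "grip": 0.0}, {"delta_rot": [0, 0, 0], "linear": [0, -0.001, 0.008], "grip": 0.0}, {"delta_rot": [0, 0, 0], "linear": [0, 0, 0], "grip": 0.0}])

```text
t: 30.2
tool_pos: [0.4797, -0.2606, 0.1872]
tool_rot: [-2.155, -2.284, 0.0]
contact_force: [-1.5, 0.3, 2.7]
opening: 0.0002
grip_force: 1.2
```

```bash
python3 p.py .478 -.261 .156 3.35
```

```text
t 30.2 pos [ 0.4797 -0.2606  0.1872] yaw 3.34 tilt deg 0.09 q6 -0.69 F [-1.5  0.3  2.7] open 0.0002
turn rz -0.01 then tool shift [-0.0003 -0.0018  0.0312]
```

jog_arm(steps=[{"delta_rot": [0, 0, 0], "linear": [0, -0.001, 0.007], "grip": 0.0}, {"delta_rot": [0, 0, 0], "linear": [0, 0, 0.007], "grip": 0.0}, {"delta_rot": [0, 0, 0], "linear": [0, 0, 0.007], "grip": 0.0}, {"delta_rot": [0, 0, 0], "linear": [0, 0, 0.006], "grip": 0.0}, {"delta_rot": [0, 0, 0], "linear": [0, 0, 0.005], "grip": 0.0}, {"delta_rot": [0, 0, 0], "linear": [0, 0, 0], "grip": 0.0}, {"delta_rot": [0, 0, 0], "linear": [0, 0, 0], "grip": 0.0}])

```text
t: 30.9
tool_pos: [0.4789, -0.2614, 0.1581]
tool_rot: [-2.155, -2.285, 0.002]
contact_force: [-6.5, 1.3, 9.2]
opening: 0.0
grip_force: 4.3
```

```bash
python3 p.py .478 -.261 .156 3.35
python3 - <<'E'
from v import *
im,d,W=snap("top")
m=(im.max(2)<75)&(W[...,2]>.12)&(W[...,2]<.2)&(abs(W[...,0]-.48)<.05)&(W[...,1]<-.19)&(W[...,1]>-.33)
p=W[m]; print("grip top",m.sum(),p.mean(0).round(3) if len(p) else '')
im,d,W=snap("side"); I=im.astype(float); rb=I[...,0]-I[...,2]
m=(rb>40)&(W[...,2]>.035)&(W[...,2]<.08)&(W[...,1]<-.05)&(W[...,1]>-.33)&(abs(W[...,0]-.64)<.06)
p=W[m]; print("wood",len(p), np.nanmin(p,0).round(3),np.nanmax(p,0).round(3))
E
```

```text
t 30.9 pos [ 0.4789 -0.2614  0.1581] yaw 3.36 tilt deg 0.09 q6 -0.69 F [-6.5  1.3  9.2] open 0.0
turn rz 0.01 then tool shift [ 0.0004 -0.0009  0.0021]
grip top 9 [ 0.473 -0.22   0.157]
wood 23 [ 0.625 -0.129  0.04 ] [ 0.662 -0.114  0.047]
```

jog_arm(steps=[{"delta_rot": [0, 0, 0], "linear": [0, -0.001, 0.001], "grip": 0.0}, {"delta_rot": [0, 0, 0], "linear": [0, -0.001, 0.001], "grip": 0.0}, {"delta_rot": [0, 0, 0], "linear": [0, 0, 0.001], "grip": 0.0}, {"delta_rot": [0, 0, 0], "linear": [0, 0, 0], "grip": 0.0}, {"delta_rot": [0, 0, 0], "linear": [0, 0, 0], "grip": 0.0}, {"delta_rot": [0, 0, 0], "linear": [0, 0, 0], "grip": 0.0}, {"delta_rot": [0, 0, 0], "linear": [0, 0, 0], "grip": 0.0}, {"delta_rot": [0, 0, 0], "linear": [0, 0, 0], "grip": 0.0}])

```text
t: 31.8
tool_pos: [0.4786, -0.2614, 0.1561]
tool_rot: [2.153, 2.283, 0.002]
contact_force: [-1.6, 1.3, 7.7]
opening: -0.0002
grip_force: 4.4
```

```bash
python3 -c "
from station import ctrl
print(ctrl.finish_job())"
```

```text
the job is handed in; nothing more can be done
None
```

The job is handed in with the lever held about level (7.7 N at the cross grip), the tray against its stop and both grips seated flat in their nests. The force of the foot on each grip could not be read directly, and no verdict came back.

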